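Stamp the yellow bracket in the palm press and tray it

TASK

Stamp the yellow bracket: take it out of the slotted steel rack, lay it flat on the grey palm press with its bare tongue pushed fully home under the ram, then let go of it, press the red palm head right down to its stop, hold it there a moment and let it come back up. Then lay the bracket flat in the yellow tray, tongue first and fully in. The rack only lets you take it by the tongue, so you will have to put it down on the way and take it again by its painted end. Leave every other part and object where it is.

Things in the scene. Friction and masses are not known exactly. Their poses are not given: they have to be found in the camera images.
- yellow_centre (a point): the yellow bracket to stamp, a loose flat aluminium bar 150 mm long, 8 mm thick, about 0.1 kg: yellow painted body 100 x 34 mm, then a bare-metal tongue 50 x 24 mm on the same centre line. This point is the middle of the 150 mm length, half-way up (4 mm above the underside). x points along the bar to the tongue, z up. Starts flat in a channel of the rack, tongue sticking out
- yellow_tongue (a point): on the yellow bracket, middle of its bare tongue, half-way up: 50 mm from yellow_centre along +x (the tongue runs from 25 to 75 mm). Axes as yellow_centre
- yellow_tail (a point): on the yellow bracket, a grip point on the centre line of its painted end, half-way up: 53 mm from yellow_centre along -x, 22 mm from the end; the bar is 34 mm wide here. Axes as yellow_centre
- rack: fixed steel rack, 105 mm deep (x), 202 wide (y), 36 high; origin under its centre. Three channels along x at y = -66, 0, 66 mm, open on top and at the front (-x), floor 10 mm above the bench, 40 mm between walls. Each holds a bracket (any order), painted body inside 3 mm from the walls, so fingers do not fit beside it; the tongue sticks out of the front, 10 mm above the bench, free all round
- press: fixed grey C-frame palm press; origin on the bench under the ram axis, x as nest. Base 20 mm high, 110 wide, x = -78 to +82 mm. Column 46 wide, 165 high, from x = +38 mm back. Frame nose 54 wide over the ram axis, 113 to 174 mm above the bench. Raised, the die (22 mm wide) is 28 mm above the anvil: bring the bracket in level from the front (-x)
- nest (a point): on the press, foot of the back stop, on the anvil face 20 mm above the bench; x points level into the press. A seated bracket has its tongue tip against the stop here: its middle at x = -75 mm, y = 0, 4 mm up, its x along this x, its last 50 mm overhanging the base front (x = -100 mm). Rails 10 mm high guide the tongue, 30 mm apart from x = -30 to 0, flared out to x = -45 mm. Ram axis at x = -22 mm
- palm (a point): middle of the top of the press's red mushroom palm head (54 mm across, nearly flat top 24 mm across), 222 mm above the bench with the ram up; it moves with the ram, straight down above the ram axis
- ram (a joint): travel of the press's spring ram in m: 0 up, 0.020 fully down at its stop; the spring pushes back with about 6 N at the top and 16 N at the stop, and lifts the ram by itself when let go. At the stop the die just meets the top of an 8 mm bracket
- tray_seat (a point): in the yellow tray, the place for the middle (half-way up) of the yellow bracket, 4 mm above the tray's floor; x points to the tray's closed back end, the way the tongue must point, and the back wall's face is at x = +77 mm (2 mm beyond the tongue tip)
- tray_yellow: fixed yellow plastic tray, origin under its centre, x to its closed back. 105 mm long, 48 wide; floor 10 mm up, walls 14 mm above the floor, 40 mm apart; from x = +3 mm back the pocket narrows to 30 mm, so only the tongue goes in there. Front (x = -52 mm) open: the last 50 mm of the painted end overhang it, free for the fingers. The bracket can be lowered in from straight above
- mat: fixed black rubber mat 140 x 230 mm (x, y), 2 mm thick, origin under its centre, on which the yellow, blue and green trays stand side by side in any order, 66 mm apart along y, their open fronts to -x
- blue_raw: loose blue unstamped bracket in the rack, painted flat bracket of the same size and shape as the yellow one; origin under its middle, x to its tongue. Leave it
- green_raw: loose green unstamped bracket in the rack, painted flat bracket of the same size and shape as the yellow one; origin under its middle, x to its tongue. Leave it
- blue_done: loose blue stamped bracket lying in the blue tray, painted flat bracket of the same size and shape as the yellow one; origin under its middle, x to its tongue. Leave it
- green_done: loose green stamped bracket lying in the green tray, painted flat bracket of the same size and shape as the yellow one; origin under its middle, x to its tongue. Leave it
- cup: loose red plastic cup, 60 mm across, 55 mm high, open top; origin under its centre. Leave it
- tin: loose steel grease tin, 64 mm across, 42 mm high; origin under its centre. Leave it
- fitting: loose turned brass pipe fitting standing upright, 44 mm across, 55 mm high; origin under its centre. Leave it
- wrench: loose spanner lying on the bench at the right-hand side, 170 mm long along its x axis, up to 45 mm wide, under 15 mm high; origin under its middle. Leave it
Mind the look-alikes: they are no part of the job. What is meant by the tray_yellow is not pink, and is the smaller of those in its own colour.

How it is judged:
By the outcome, as a careful person would: the job done as asked, in the order asked, and still so for the second after the job is handed in, with the robot touching nothing.
It also fails if it takes over 67 s, if anything falls off the work surface, if the arm or the gripper's body presses on something with over 40 N, if the wrist force passes 120 N, or if a joint passes its speed limit or range.

ROBOT

A 6-joint arm with a two-finger parallel gripper is mounted at the origin on the work surface. World frame = base frame: x ahead of the robot, y to its left, z up, the work surface at z = 0. Lengths are in m, angles in rad, forces in N, time in s.
With the tool pointing down it reaches from about 0.375 to 0.9 m from the base axis. Payload 3.1 kg.
Tool frame: the origin (TCP) lies at the very end of the fingers, on their centre line; the grasp point (between the pads) lies 19 mm behind it; z points along the fingers, y is the direction in which the jaws open and shut (so a half turn about z gives the same grasp; the last joint's range is limited). The gripper opens to 85 mm and grips with 20 to 120 N. Pads are 22 mm wide; open, the fingers measure 114 mm over their backs; the gripper's body (76 mm by 85 mm) begins 54 mm behind the grasp point. The pads swing forward as they close: fully open they stand 13 mm farther back than shut.
Start: joints at [-1.315, 0.527, 1.433, -0, 1.181, -0.178], TCP at [0.263, -0.567, 0.195] pointing down, gripper open.
Joint ranges: [-3.08, 3.08], [-0.75, 2.2], [0.22, 2.44], [-1.43, 4.57], [0, 2.65], [-2.85, 2.85]. Speed limits (rad/s): [2.79, 2.79, 3.14, 3.14, 3.14, 3.14].

INTERFACE

Orientations are given as a unit quaternion [x, y, z, w].
In Python, from station import manip gives the robot as it stands. The module is installed in compiled form; this text tells all that it offers.
- The arm moves only by the tool send_rows, never from a script. Its argument "commands" is a list of rows, each an object with "delta_pos": the shift along the world's x, y, z in cm, a list of three; "yaw": the turn about the world's z in rad. A call has 1 to 10 rows; each row shifts and turns the pose as measured when the row begins; what a row does not reach is not made up. A row lasts 1/8 s, in which the tool goes at most 62.5 mm and 10.7 degrees, less where a joint would pass 70% of its speed; a pose out of reach is approached as far as the arm can. A call is refused whole if a number of a shift passes 6.25 or a number of a turn 0.188, either way. A call with a gripper value outside its range is refused whole. "grip" is the closure, from -1 (fully open) to 1 (shut), set as the call begins (left out, the last holds). The fingers move at their own pace and stop on an object; "force" is the grip in N (left out, the last holds). Time passes only in rows, so rows that do not move let the fingers close. It gives the time, the measured TCP pose, the force and the opening at its end, in the units of the state.
- manip.sense(): the state, without advancing time (a new reading comes with each control period).
- manip.snapshot(name): name is "scene" or "top"; returns the picture (400x640x3 uint8, blue, green, red); there is no depth.
- manip.get_calibration(name): a dict with "fx", "fy", "cx", "cy" (pixels), "world_to_cam" (4x4, takes a point from world to camera coordinates). Camera axes: x right, y down, z forward; pixel columns grow to the right and rows downward; lengths in m; the calibration is good to about 2 mm. A picture is of the moment at which its call begins. get_calibration takes no time and is no camera call.
- manip.sign_off(): hands the job in, once; it reports no verdict.
The state is a dict: "t": time; "q": joint angles; "qd": joint speeds; "tau": joint torques, N m; "tcp_pos": TCP position; "tool_rot": TCP orientation; "force": force on the tool from outside, world axes, zero at the start; "ft_torque": the same for the moment, N m; "finger_gap": opening from 0.0 (shut) to 1.0 (fully open).
Only numpy, scipy, OpenCV 4.12 (cv2) and the standard library are available. Lean on these libraries where they do the work, as an engineer would, in place of code of your own. Each camera call takes 0.05 s, during which the arm holds its last target. There are 200 camera calls.

## Working session

There is one attempt and no reset: what is moved stays moved. The work goes in short steps, Python scripts to look and compute and a tool call to move; the robot and the scene stay as the last step left them, time stands still between calls to the robot, and variables do not carry over. Pictures are saved under pics/ and viewed, about 8 in all and at most 12, crops included, and the job is handed in when it is done.

Besides the shell and the picture viewer there is one more tool, called after "Emit:" in YAML: its name, and indented under it one key for each argument. send_rows: Moves the arm, as the interface text tells. Its arguments: {"type":"object","properties":{"commands":{"type":"array","items":{"type":"object","properties":{"delta_pos":{"type":"array","items":{"type":"number"}},"yaw":{"type":"number"}}}},"grip":{"type":"number"},"force":{"type":"number"}},"required":["commands"]}

```bash
mkdir -p pics; cat > h.py <<'E'
import numpy as np, cv2
from station import manip
def ray(cam,u,v,z):
    c=manip.get_calibration(cam);M=np.array(c["world_to_cam"]);R=M[:3,:3];t=M[:3,3]
    o=-R.T@t;d=R.T@np.array([(u-c["cx"])/c["fx"],(v-c["cy"])/c["fy"],1.]);return o+d*(z-o[2])/d[2]
def proj(cam,p):
    c=manip.get_calibration(cam);M=np.array(c["world_to_cam"]);q=M[:3,:3]@np.array(p)+M[:3,3]
    return c["fx"]*q[0]/q[2]+c["cx"],c["fy"]*q[1]/q[2]+c["cy"]
E
python3 - <<'E'
from h import *
for n in("scene","top"):
    im=manip.snapshot(n);cv2.imwrite(f"pics/{n}0.png",im)
    c=manip.get_calibration(n);M=np.array(c["world_to_cam"]);print(n,c["fx"],c["cx"],c["cy"],-M[:3,:3].T@M[:3,3],M[:3,:3].round(2).tolist())
print(manip.sense())
E
```

```text
scene 393.2826299345328 324.3091709418102 202.24458798640927 [1.07711547 0.17706011 1.01607443] [[-0.43, 0.9, -0.01], [0.75, 0.35, -0.56], [-0.5, -0.25, -0.83]]
top 494.3742630043709 318.84543516444063 197.2927638227922 [ 0.40799084 -0.07637137  1.55255357] [[0.02, -1.0, 0.02], [-0.99, -0.02, -0.1], [0.1, -0.01, -0.99]]
{'t': 0.1, 'q': array([-1.31553396e+00,  5.28404084e-01,  1.43375006e+00,  2.73255222e-05,
        1.18142708e+00, -1.78512701e-01]), 'qd': array([-0.00135004, -0.00099462, -0.00371186, -0.001061  ,  0.00088489,
       -0.00116675]), 'tau': array([-5.51625783e-05, -4.43304420e+01, -1.78586322e+01, -3.02811450e-04,
        3.94607559e-03,  9.82345682e-06]), 'tcp_pos': array([ 0.26253277, -0.56640768,  0.19452025]), 'tool_rot': array([ 9.76572590e-01,  2.15185938e-01, -2.55205660e-05, -9.94038554e-04]), 'force': array([ 0.02354401, -0.04253322, -0.27042275]), 'ft_torque': array([ 1.39196756e-02,  9.91721463e-05, -4.20105716e-02]), 'finger_gap': 1.0003250485789055}
```

View pics/top0.png

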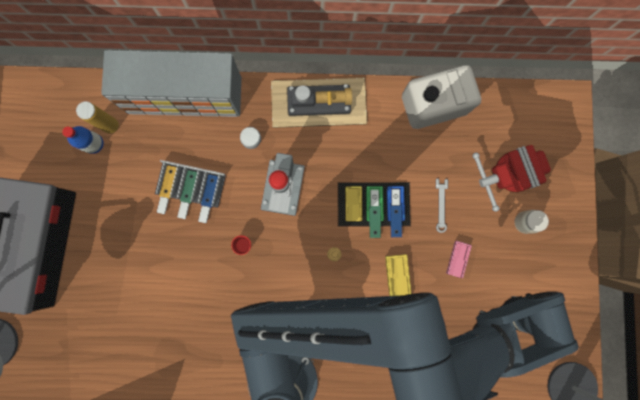

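View pics/scene0.png

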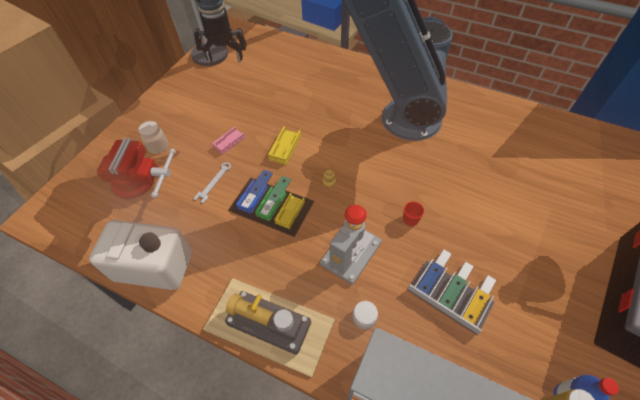

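The top view (image up = +x, left = +y) shows the rack at (190,190) with the yellow bracket in its left channel and its tongue at (163,205). The press head is at (278,180) and the mat at (374,204), with the empty yellow tray at (354,204). The larger yellow tray at (399,276) and the pink one are decoys.

```bash
cat > meas.py <<'E'
from h import *
def comps(cam,im,lo,hi,roi,amin=15):
    x0,y0,x1,y1=roi;h=cv2.cvtColor(im,cv2.COLOR_BGR2HSV)[y0:y1,x0:x1]
    m=cv2.inRange(h,lo,hi);cs,_=cv2.findContours(m,cv2.RETR_EXTERNAL,cv2.CHAIN_APPROX_NONE);out=[]
    for c in cs:
        if cv2.contourArea(c)>=amin:
            r=cv2.minAreaRect(c);M=cv2.moments(c);out.append((M['m10']/M['m00']+x0,M['m01']/M['m00']+y0,cv2.contourArea(c),np.array(r[1]).round(1),round(r[2],1)))
    return out
E
python3 - <<'E'
from meas import *
im=cv2.imread("pics/top0.png")
Y=((20,110,60),(35,255,255));B=((100,100,40),(125,255,255));G=((50,80,30),(90,255,255));R1=((0,140,60),(6,255,255));W=((0,0,150),(179,60,255));K=((0,0,0),(179,255,45))
rk=(150,150,230,225);mt=(330,170,420,245);pr=(255,145,310,220)
for n,c,roi,z in(("yel rack",Y,rk,.018),("grn rack",G,rk,.018),("blu rack",B,rk,.018),("tongues",W,rk,.018),("yel tray",Y,mt,.02),("grn",G,mt,.02),("blu",B,mt,.02),("mat",K,mt,.002),("palm",R1,pr,.215),("palm2",((174,120,60),(179,255,255)),pr,.215)):
    for o in comps("top",im,*c,roi): print(n,[round(v,1) for v in o[:3]],o[3],o[4],ray("top",*o[:2],z).round(4))
a=cv2.resize(im[145:250,145:305],None,fx=5,fy=5,interpolation=cv2.INTER_CUBIC)
cv2.imwrite("pics/c1.png",a)
s=cv2.imread("pics/scene0.png");cv2.imwrite("pics/c2.png",cv2.resize(s[160:340,225:505],None,fx=2.85,fy=2.85,interpolation=cv2.INTER_CUBIC))
E
```

```text
yel rack [167.4, 181.0, 272.0] [10.3 31.8] 12.5 [0.6026 0.3755 0.018 ]
grn rack [188.0, 185.9, 216.5] [ 8.2 30.1] 14.0 [0.5888 0.3108 0.018 ]
blu rack [208.9, 190.0, 245.5] [ 9.3 30.9] 12.5 [0.5774 0.2455 0.018 ]
tongues [203.4, 214.1, 116.5] [ 8.4 16.9] 11.3 [0.5019 0.2592 0.018 ]
tongues [182.7, 209.9, 114.5] [ 8.2 16.7] 13.0 [0.5134 0.3237 0.018 ]
tongues [162.0, 205.1, 110.0] [ 8.  16.2] 14.0 [0.5271 0.3883 0.018 ]
yel tray [353.4, 203.5, 586.5] [35. 17.] 90.0 [ 0.5443 -0.2054  0.02  ]
grn [374.6, 207.9, 724.5] [50. 18.] 90.0 [ 0.532  -0.2716  0.02  ]
blu [395.6, 207.3, 748.0] [50.3 18.7] 87.0 [ 0.5353 -0.3372  0.02  ]
mat [359.3, 203.0, 1287.5] [69. 41.] 0.0 [ 0.548  -0.2253  0.002 ]
palm [277.9, 179.5, 229.5] [17.  17.4] 63.4 [0.5885 0.0178 0.215 ]
```

View pics/c1.png

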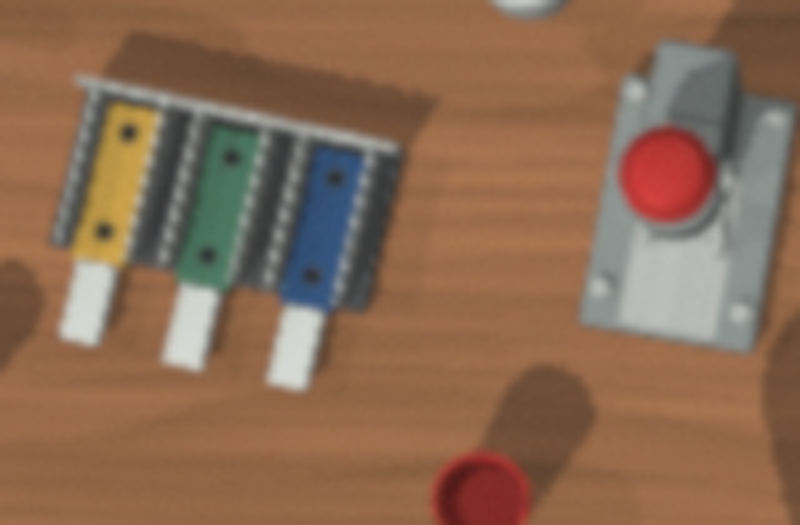

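View pics/c2.png

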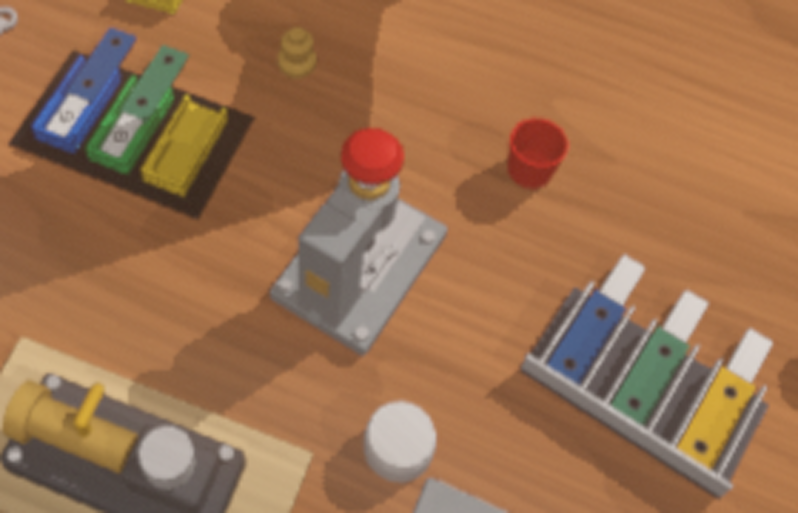

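The crops show the rack at about −10° yaw, with clean tongue and body blobs 76.6 mm apart (75 expected). The press's front-left corner is at crop (583,322), front-right at (755,352) and right-back at (797,105). The trays are axis-aligned in the image.

```bash
python3 - <<'E'
from meas import *
im=cv2.imread("pics/top0.png");g=cv2.cvtColor(im,cv2.COLOR_BGR2GRAY)
p=np.array([[583,322],[755,352],[797,105],[625,75]],np.float32)/5+145-.4
q=cv2.cornerSubPix(g,p.reshape(-1,1,2).copy(),(3,3),(-1,-1),(3,20,.01)).reshape(-1,2)
print((q-p).round(2).tolist())
for s in(p,q):
    w=np.array([ray("top",*a,.02)[:2] for a in s]);fl,fr,br,bl=w
    print(w.round(4).tolist(),"W",np.linalg.norm(fl-fr),"L",np.linalg.norm(br-fr),np.linalg.norm(bl-fl),"yaw",np.degrees([np.arctan2(*(br-fr)[::-1]),np.arctan2(*(fl-fr)[::-1])-np.pi/2]))
s=cv2.imread("pics/scene0.png")
for cam,I,roi in(("top",im,(255,145,310,220)),("scene",s,(335,195,375,235))):
    h=cv2.cvtColor(I,cv2.COLOR_BGR2HSV);m=cv2.inRange(h,(0,140,50),(8,255,255))|cv2.inRange(h,(172,140,50),(179,255,255))
    z=np.zeros_like(m);z[roi[1]:roi[3],roi[0]:roi[2]]=1;M=cv2.moments(m*z,True);print(cam,"palm",ray(cam,M['m10']/M['m00'],M['m01']/M['m00'],.214).round(4))
# mat / tray
h=cv2.cvtColor(im,cv2.COLOR_BGR2HSV)
m=cv2.inRange(h,(0,0,0),(179,255,60))|cv2.inRange(h,(20,110,40),(125,255,255));z=np.zeros_like(m);z[170:232,330:417]=255;m&=z
m=cv2.morphologyEx(m,cv2.MORPH_OPEN,np.ones((3,3)))
ys,xs=np.nonzero(m)
L=[];
for y in range(188,222): r=xs[ys==y];L.append((r.min(),r.max(),y))
L=np.array(L);print("mat l/r edges slope",np.polyfit(L[:,2],L[:,0],1),np.polyfit(L[:,2],L[:,1],1))
T=[(ys[xs==x].min(),x) for x in range(345,405)];print("mat top",np.polyfit([b for a,b in T],[a for a,b in T],1))
for u in(354,):print(ray("top",u,190,.02),ray("top",u,220,.02))
y=cv2.inRange(h,(20,110,40),(35,255,255));y[:, :335]=0;y[:,365:]=0;y[235:]=0;y[:170]=0
Y,X=np.nonzero(y);print("tray bbox",X.min(),X.max(),Y.min(),Y.max());r=cv2.boxPoints(cv2.minAreaRect(np.c_[X,Y].astype(np.float32)))
print([ray("top",*a,.022)[:2].round(4).tolist() for a in r])
a=np.hstack([cv2.resize(im[170:250,325:425],None,fx=4,fy=4,interpolation=cv2.INTER_CUBIC),cv2.resize(s[160:240,220:320],None,fx=4,fy=4,interpolation=cv2.INTER_CUBIC)]);cv2.imwrite("pics/c3.png",a)
E
```

```text
[[-0.3499999940395355, -0.36000001430511475], [0.0, 0.0], [-0.9399999976158142, 2.1600000858306885], [1.0499999523162842, 0.47999998927116394]]
[[0.5213, 0.0808], [0.5048, -0.0263], [0.6604, -0.0488], [0.677, 0.0594]] W 0.10835427168501736 L 0.15717739732794941 0.1572096104804363 yaw [-8.2403477  -8.72088608]
[[0.5224, 0.0819], [0.5048, -0.0263], [0.6535, -0.046], [0.6755, 0.0561]] W 0.10962577010456048 L 0.14994997308615715 0.15534582988400647 yaw [-7.56053258 -9.20515837]
top palm [0.5886 0.0179 0.214 ]
scene palm [0.5923 0.0202 0.214 ]
mat l/r edges slope [3.01653842e-15 3.38000000e+02] [3.54469060e-02 4.01104049e+02]
mat top [4.08446791e-03 1.81520367e+02]
[ 0.58678427 -0.20666313  0.02      ] [ 0.49303577 -0.20784714  0.02      ]
tray bbox 345 362 186 221
[[0.5985, -0.1782], [0.5997, -0.2313], [0.4903, -0.2325], [0.4893, -0.1798]]
```

View pics/c3.png

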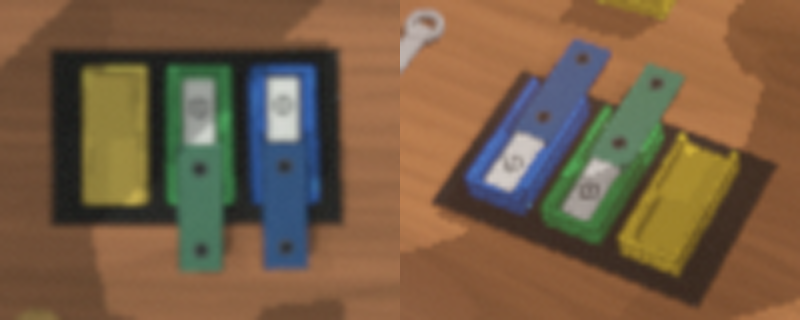

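The trays lie within about 1° of world axes. The press yaw is about −8.5° with the ram axis near (0.590, 0.0175), and the yellow tray centre is about (0.544, −0.205). I'm setting off above the yellow tongue.

Emit:
send_rows:
  commands:
    - {"delta_pos": [1.6, 5.9, 0], "yaw": 0.17}
    - {"delta_pos": [1.6, 5.9, 0], "yaw": 0.17}
    - {"delta_pos": [1.6, 5.9, 0], "yaw": 0.17}
    - {"delta_pos": [1.6, 5.9, 0], "yaw": 0.17}
    - {"delta_pos": [1.6, 5.9, 0], "yaw": 0.17}
    - {"delta_pos": [1.6, 5.9, 0], "yaw": 0.17}
    - {"delta_pos": [1.6, 5.9, 0], "yaw": 0.17}
    - {"delta_pos": [1.6, 5.9, 0], "yaw": 0.17}
    - {"delta_pos": [1.6, 5.9, 0], "yaw": 0.17}
    - {"delta_pos": [1.6, 5.9, 0], "yaw": 0.17}
  grip: -0.2
  force: 60

```text
t: 1.35
tcp_pos: [0.4222, 0.0335, 0.1922]
tool_rot: [0.463, 0.886, 0.001, -0.0]
force: [0.8, -0.9, -0.1]
finger_gap: 0.601
```

Emit:
send_rows:
  commands:
    - {"delta_pos": [1.75, 5.9, 0], "yaw": 0.13}
    - {"delta_pos": [1.75, 5.9, 0], "yaw": 0.13}
    - {"delta_pos": [1.75, 5.9, 0], "yaw": 0.13}
    - {"delta_pos": [1.75, 5.9, 0], "yaw": 0.13}
    - {"delta_pos": [1.75, 5.9, -3], "yaw": 0.13}
    - {"delta_pos": [1.75, 5.9, -4], "yaw": 0.13}
    - {"delta_pos": [0, 0, -3]}
    - {"delta_pos": [0, 0, 0]}

```text
validation failed for argument at $.co...
```

```bash
python3 - <<'E'
from h import *
s=manip.sense();p=s["tcp_pos"];q=s["tool_rot"];print(p,np.degrees(2*np.arctan2(q[1],q[0])))
im=manip.snapshot("scene");u,v=map(int,proj("scene",[.527,.388,.03]))
cv2.imwrite("pics/s1.png",cv2.resize(im[max(0,v-70):v+60,u-80:u+80],None,fx=4,fy=4,interpolation=cv2.INTER_CUBIC));print(u,v)
E
```

```text
[0.42218289 0.03348001 0.19216264] 124.84140506305145
488 282
```

View pics/s1.png

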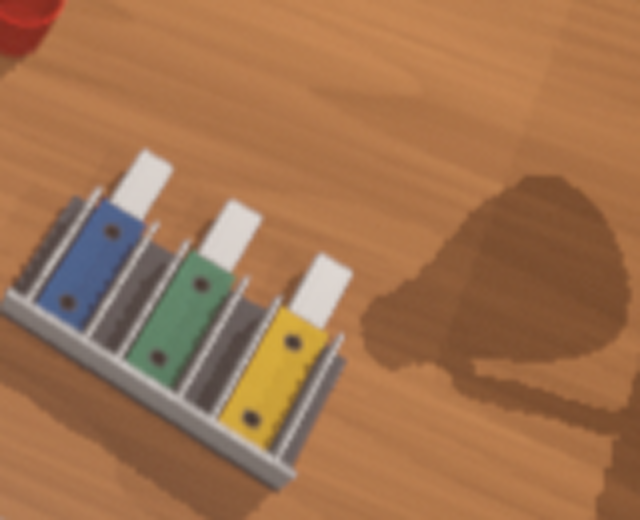

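The move was refused because yaw must be in every row. The scene view shows the yellow tongue clear at about pixel (488,284). I'll cross-check it while moving.

```bash
python3 - <<'E'
from meas import *
s=cv2.imread("pics/scene0.png")
for o in comps("scene",s,(0,0,140),(179,60,255),(475,265,505,298)): print([round(v,1) for v in o[:3]],ray("scene",*o[:2],.018).round(4))
E
```

```text
[487.7, 284.1, 145.0] [0.5266 0.3885 0.018 ]
```

Emit:
send_rows:
  commands:
    - {"delta_pos": [1.75, 5.9, 0], "yaw": 0.13}
    - {"delta_pos": [1.75, 5.9, 0], "yaw": 0.13}
    - {"delta_pos": [1.75, 5.9, 0], "yaw": 0.13}
    - {"delta_pos": [1.75, 5.9, 0], "yaw": 0.13}
    - {"delta_pos": [1.75, 5.9, -3], "yaw": 0.13}
    - {"delta_pos": [1.75, 5.9, -4], "yaw": 0.13}
    - {"delta_pos": [0, 0, -3], "yaw": 0}
    - {"delta_pos": [0, 0, 0], "yaw": 0}

```text
t: 2.4
tcp_pos: [0.5224, 0.3812, 0.0977]
tool_rot: [0.072, 0.997, 0.003, -0.001]
force: [-0.2, -1.1, 1.0]
finger_gap: 0.6
```

Emit:
send_rows:
  commands:
    - {"delta_pos": [0.45, 0.7, -3], "yaw": -0.03}
    - {"delta_pos": [0, 0, -3], "yaw": 0}
    - {"delta_pos": [0, 0, -2], "yaw": 0}
    - {"delta_pos": [0, 0, -0.7], "yaw": 0}
    - {"delta_pos": [0, 0, 0], "yaw": 0}

```text
t: 3.02
tcp_pos: [0.5315, 0.3875, 0.0144]
tool_rot: [0.09, 0.996, 0.005, 0.003]
force: [-0.6, -0.1, 0.1]
finger_gap: 0.601
```

Emit:
send_rows:
  commands:
    - {"delta_pos": [-0.3, 0, -0.6], "yaw": 0}
    - {"delta_pos": [-0.1, 0, -0.4], "yaw": 0}
    - {"delta_pos": [0, 0, 0], "yaw": 0}

```text
t: 3.4
tcp_pos: [0.5287, 0.3882, 0.0064]
tool_rot: [0.09, 0.996, 0.006, 0.005]
force: [-0.5, -0.1, -0.4]
finger_gap: 0.6
```

Emit:
send_rows:
  commands:
    - {"delta_pos": [0, 0, 0], "yaw": 0}
    - {"delta_pos": [0, 0, 0], "yaw": 0}
    - {"delta_pos": [0, 0, 0], "yaw": 0}
    - {"delta_pos": [0, 0, 0], "yaw": 0}
    - {"delta_pos": [0, 0, 0], "yaw": 0}
  grip: 1
  force: 70

```text
t: 4.03
tcp_pos: [0.5292, 0.3886, 0.007]
tool_rot: [0.09, 0.996, 0.006, 0.006]
force: [0.4, -0.2, -0.5]
finger_gap: -0.0
```

The gap reads shut, so the tongue may not be between the pads. I'll look.

```bash
python3 - <<'E'
from h import *
a=[]
for n in("scene","top"):
    im=manip.snapshot(n);cv2.imwrite(f"pics/{n}_g.png",im);u,v=map(int,proj(n,[.54,.36,.03]))
    a.append(cv2.resize(im[max(0,v-60):max(0,v-60)+120,u-50:u+50],None,fx=4,fy=4.,interpolation=cv2.INTER_CUBIC))
cv2.imwrite("pics/g.png",np.hstack(a))
E
```

```text
(no output)
```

View pics/g.png

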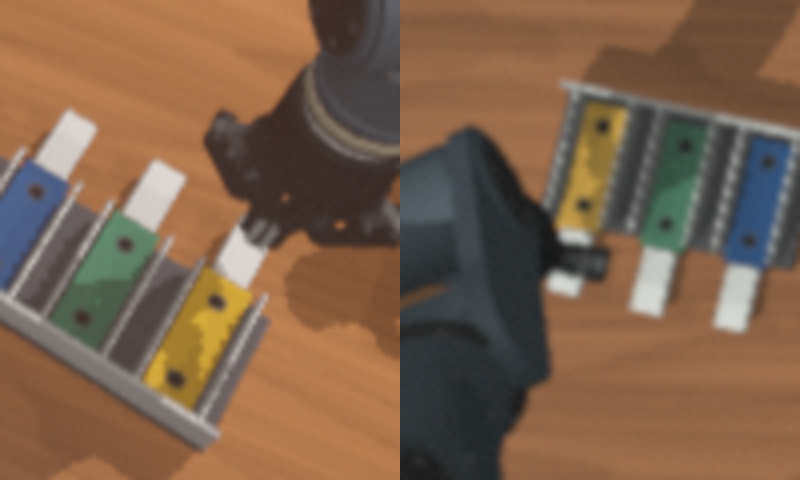

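```bash
python3 - <<'E'
from meas import *
s=manip.sense();p=s["tcp_pos"];q=s["tool_rot"];from scipy.spatial.transform import Rotation as R
M=R.from_quat(q).as_matrix();print(p,M.round(3).tolist(),s["q"].round(3),s["finger_gap"],s["force"])
for i,n in enumerate(("scene","top")):
    im=cv2.imread(f"pics/{n}_g.png");u,v=map(int,proj(n,[.54,.36,.03]));v0=max(0,v-60);f=lambda P:[round((proj(n,P)[0]-u+50)*4+400*i),round((proj(n,P)[1]-v0)*4)]
    print(n,"tcp",f(p),"pad",f(p-.019*M[:,2]),"10cm up",f(p-.1*M[:,2]),"tongue",f([.527,.3883,.018]))
    roi=(475,265,505,298) if n=="scene" else (150,190,175,225)
    for o in comps(n,im,(0,0,150),(179,60,255),roi): print(o[:4])
E
```

```text
[0.52918424 0.38856606 0.00698601] [[-0.984, 0.179, 0.012], [0.179, 0.984, 0.012], [-0.01, 0.014, -1.0]] [ 0.461  0.801  1.49   0.007  0.835 -0.934] 0.0009632603000679649 [ 0.06333143 -1.13924701  0.21295404]
scene tcp [237, 258] pad [246, 247] 10cm up [289, 194] tongue [242, 249]
(486.38947368421054, 286.2263157894737, 95.0, array([10.3, 12.3]))
top tcp [572, 259] pad [565, 257] 10cm up [533, 249] tongue [568, 261]
(160.59615384615384, 210.7948717948718, 26.0, array([7., 5.]))
```

```bash
python3 - <<'E'
from h import *
a=[]
p=manip.sense()["tcp_pos"]
for n in("scene","top"):
    im=cv2.imread(f"pics/{n}_g.png");u,v=map(int,proj(n,[.53,.388,.03]))
    c=cv2.resize(im[v-37:v+23,u-20:u+20] if n=="scene" else im[v-30:v+30,u-15:u+25],None,fx=10,fy=10.,interpolation=cv2.INTER_CUBIC)
    a.append(c)
cv2.imwrite("pics/g2.png",np.hstack(a))
E
```

```text
(no output)
```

View pics/g2.png

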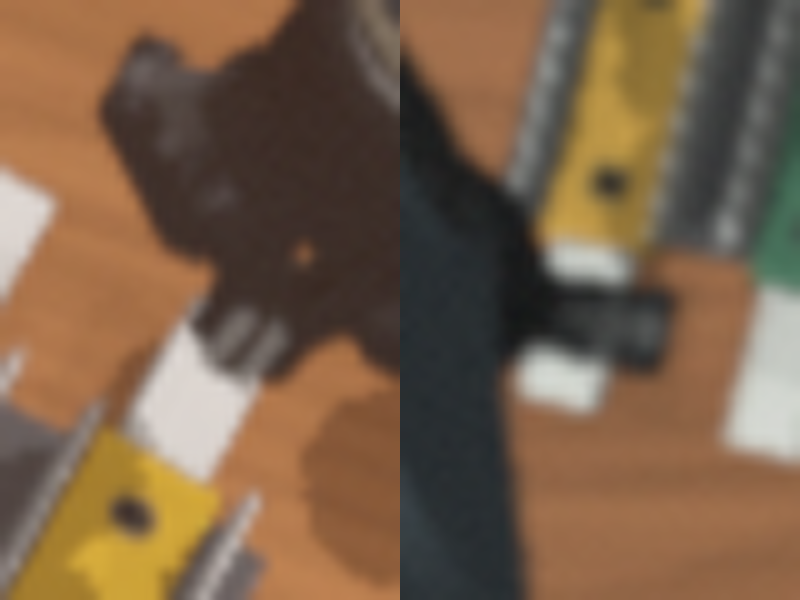

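The pads look closed at the tongue, but it's unclear whether they hold it. A small lift will tell.

Emit:
send_rows:
  commands:
    - {"delta_pos": [0, 0, 1.5], "yaw": 0}
    - {"delta_pos": [0, 0, 1], "yaw": 0}
    - {"delta_pos": [0, 0, 0], "yaw": 0}

```text
t: 4.5
tcp_pos: [0.5297, 0.3888, 0.0344]
tool_rot: [0.09, 0.996, 0.007, 0.006]
force: [0.2, 0.5, -0.5]
finger_gap: 0.001
```

```bash
python3 - <<'E'
from meas import *
s=manip.sense();print(s["tcp_pos"],s["finger_gap"],s["force"])
for n,roi in(("scene",(455,285,505,345)),("top",(150,150,180,200))):
  for im in(cv2.imread(f"pics/{n}_g.png"),manip.snapshot(n)):
    print(n,[(np.round(o[:3],1)) for o in comps(n,im,(20,110,60),(35,255,255),roi)])
cv2.imwrite("pics/scene_l.png",im)
E
```

```text
[0.52968869 0.38878171 0.03439009] 0.0009319911353888301 [ 0.22590003  0.5218626  -0.54049154]
scene [array([475.9, 305.8, 386. ])]
scene [array([475.9, 305.9, 396.5])]
top [array([167.4, 181.1, 268.5])]
top [array([167.4, 181.2, 270.5])]
```

Not held; the bracket hasn't moved. I'll check where the fingertips really are against the reported TCP.

```bash
python3 - <<'E'
from h import *
from scipy.spatial.transform import Rotation as R
s=manip.sense();p=s["tcp_pos"];M=R.from_quat(s["tool_rot"]).as_matrix()
a=[]
for n in("scene","top"):
    im=manip.snapshot(n);cv2.imwrite(f"pics/{n}_m.png",im);u,v=map(int,proj(n,p))
    x0,y0=u-25,v-40
    c=cv2.resize(im[y0:y0+60,x0:x0+50],None,fx=8,fy=8.,interpolation=cv2.INTER_CUBIC)
    c=cv2.convertScaleAbs(c,alpha=1.8,beta=15)
    for k,col in((0,(255,0,255)),(.02,(0,255,0)),(.04,(255,255,0)),(.08,(0,0,255))):
        q=proj(n,p-k*M[:,2]);cv2.circle(c,(int((q[0]-x0+.5)*8),int((q[1]-y0+.5)*8)),4,col,-1)
    a.append(c)
cv2.imwrite("pics/m.png",np.hstack(a))
E
```

```text
(no output)
```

View pics/m.png

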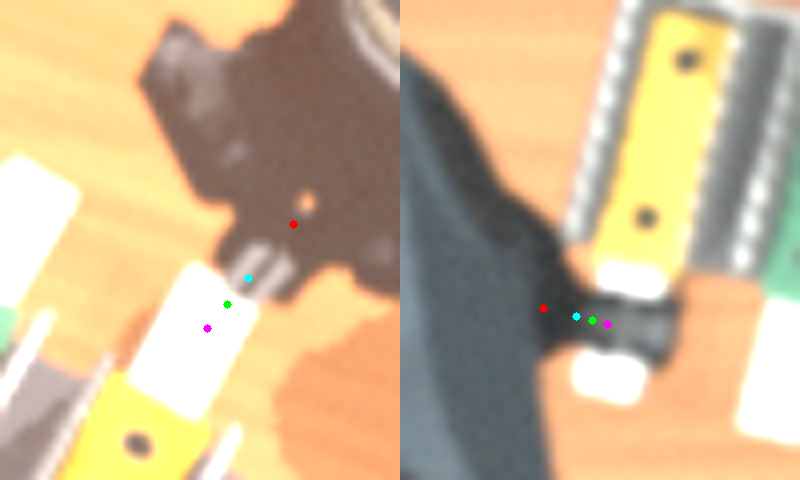

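In the scene view the fingertips appear about 30 mm above the reported TCP (magenta mark). I'll open, go down again around the tongue, and feel for contact in small steps.

Emit:
send_rows:
  commands:
    - {"delta_pos": [0, 0, 0], "yaw": 0}
    - {"delta_pos": [0, 0, 0], "yaw": 0}
    - {"delta_pos": [0, 0, -1.2], "yaw": 0}
    - {"delta_pos": [0, 0, -1], "yaw": 0}
    - {"delta_pos": [0, 0, -0.5], "yaw": 0}
    - {"delta_pos": [0, 0, 0], "yaw": 0}
  grip: -0.2

```text
t: 5.45
tcp_pos: [0.5271, 0.3874, 0.0016]
tool_rot: [0.09, 0.996, 0.005, 0.003]
force: [-0.2, 0.1, -0.0]
finger_gap: 0.602
```

Emit:
send_rows:
  commands:
    - {"delta_pos": [0, 0, -0.3], "yaw": 0}
    - {"delta_pos": [0, 0, -0.3], "yaw": 0}
    - {"delta_pos": [0, 0, 0], "yaw": 0}

```text
t: 5.82
tcp_pos: [0.5275, 0.3876, -0.0045]
tool_rot: [0.09, 0.996, 0.005, 0.003]
force: [-0.1, 0.2, 0.6]
finger_gap: 0.596
```

Emit:
send_rows:
  commands:
    - {"delta_pos": [0, 0, -0.3], "yaw": 0}
    - {"delta_pos": [0, 0, -0.3], "yaw": 0}
    - {"delta_pos": [0, 0, 0], "yaw": 0}

```text
t: 6.2
tcp_pos: [0.5277, 0.3877, -0.0105]
tool_rot: [0.09, 0.996, 0.005, 0.004]
force: [0.1, 0.3, -0.2]
finger_gap: 0.598
```

Emit:
send_rows:
  commands:
    - {"delta_pos": [0, 0, -0.3], "yaw": 0}
    - {"delta_pos": [0, 0, -0.3], "yaw": 0}
    - {"delta_pos": [0, 0, -0.3], "yaw": 0}
    - {"delta_pos": [0, 0, 0], "yaw": 0}

```text
t: 6.7
tcp_pos: [0.5277, 0.3877, -0.0202]
tool_rot: [0.09, 0.996, 0.005, 0.004]
force: [-0.1, -0.3, -0.1]
finger_gap: 0.602
```

Emit:
send_rows:
  commands:
    - {"delta_pos": [0, 0, -0.3], "yaw": 0}
    - {"delta_pos": [0, 0, -0.3], "yaw": 0}
    - {"delta_pos": [0, 0, 0], "yaw": 0}

```text
t: 7.08
tcp_pos: [0.5277, 0.3878, -0.0266]
tool_rot: [0.09, 0.996, 0.005, 0.004]
force: [-0.2, 0.6, 0.0]
finger_gap: 0.596
```

```bash
python3 - <<'E'
from h import *
s=manip.sense();p=s["tcp_pos"];print(p,s["force"],s["finger_gap"])
a=[]
for n in("scene","top"):
    im=manip.snapshot(n);u,v=map(int,proj(n,[.528,.388,.018]))
    x0,y0=u-25,v-35
    c=cv2.resize(im[y0:y0+60,x0:x0+50],None,fx=8,fy=8.,interpolation=cv2.INTER_CUBIC)
    a.append(cv2.convertScaleAbs(c,alpha=1.2,beta=10))
cv2.imwrite("pics/m2.png",np.hstack(a))
E
```

```text
[ 0.52771655  0.3877507  -0.02664897] [-0.15244397  0.58112218  0.00560455] 0.596027218979255
```

View pics/m2.png

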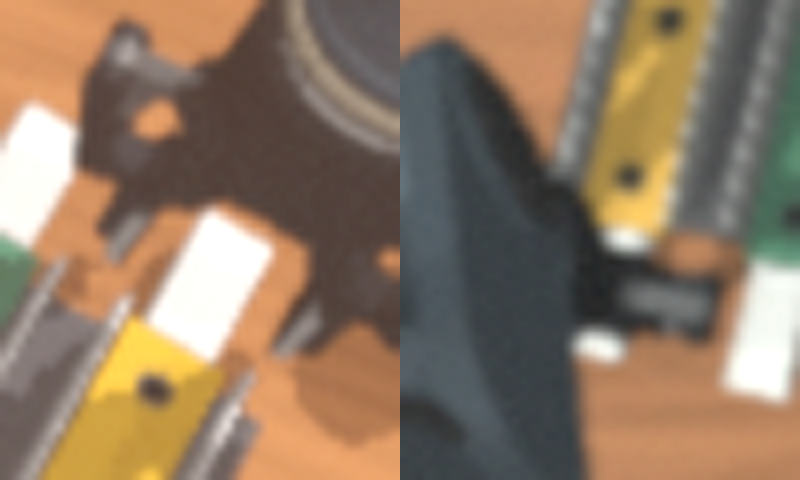

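Now the pads straddle the tongue symmetrically (tips at (118,258) and (290,350) in the left crop, tongue centre (210,285)), and the tips are below the bar top. The reported z reads about 30 mm lower than the true tip height. Closing.

Emit:
send_rows:
  commands:
    - {"delta_pos": [0, 0, 0], "yaw": 0}
    - {"delta_pos": [0, 0, 0], "yaw": 0}
    - {"delta_pos": [0, 0, 0], "yaw": 0}
    - {"delta_pos": [0, 0, 0], "yaw": 0}
  grip: 1
  force: 70

```text
t: 7.68
tcp_pos: [0.528, 0.388, -0.0259]
tool_rot: [0.09, 0.996, 0.006, 0.004]
force: [-0.3, 0.3, -1.6]
finger_gap: 0.252
```

Gripped (gap 0.25 ≈ 24 mm). Lifting straight up.

Emit:
send_rows:
  commands:
    - {"delta_pos": [0, 0, 0.8], "yaw": 0}
    - {"delta_pos": [0, 0, 1.5], "yaw": 0}
    - {"delta_pos": [0, 0, 2], "yaw": 0}
    - {"delta_pos": [0, 0, 3], "yaw": 0}
    - {"delta_pos": [0, 0, 4], "yaw": 0}
    - {"delta_pos": [0, 0, 4], "yaw": 0}
    - {"delta_pos": [0, 0, 0], "yaw": 0}

```text
t: 8.55
tcp_pos: [0.528, 0.3881, 0.1386]
tool_rot: [0.09, 0.996, 0.007, 0.006]
force: [-0.3, 0.5, -2.4]
finger_gap: 0.254
```

```bash
python3 - <<'E'
from meas import *
s=manip.sense();print(s["tcp_pos"],s["finger_gap"],s["force"],s["ft_torque"])
for n,roi in(("scene",(380,200,560,345)),("top",(100,120,260,230))):
    im=manip.snapshot(n)
    for nm,lo,hi in(("y",(20,110,60),(35,255,255)),("g",(50,80,30),(90,255,255)),("b",(100,100,40),(125,255,255))):
        print(n,nm,[(np.round(o[:3],1),o[3],o[4]) for o in comps(n,im,lo,hi,roi,60)])
c=manip.get_calibration("top")
E
```

```text
[0.5279781  0.38805263 0.13859437] 0.2544146553124886 [-0.33038021  0.54502712 -2.35398926] [0.02909908 0.00943656 0.05614476]
scene y [(array([498.1, 282.5, 545. ]), array([16.1, 38.5]), 26.6)]
scene g []
scene b [(array([430.1, 277.6, 294. ]), array([11.5, 29.6]), 32.7)]
top y [(array([151.7, 174.5, 336. ]), array([11.6, 34.7]), 14.5), (array([108.4, 125.2, 168.5]), array([12., 17.]), 90.0)]
top g [(array([188. , 185.8, 214. ]), array([ 8.2, 30.1]), 14.0)]
top b [(array([208.9, 189.9, 249.5]), array([ 9.4, 30.9]), 13.0)]
```

Held, and the neighbours haven't moved. Next I swing clear, turn the bracket half around and head for the free spot right-front of the press.

Emit:
send_rows:
  commands:
    - {"delta_pos": [-1.5, -1.5, 0], "yaw": -0.1}
    - {"delta_pos": [-2, -2, 0], "yaw": -0.18}
    - {"delta_pos": [-2, -2, 0], "yaw": -0.18}
    - {"delta_pos": [-2, -2, 0], "yaw": -0.18}
    - {"delta_pos": [-1, -2, 0], "yaw": -0.18}
    - {"delta_pos": [0, -2, 0], "yaw": -0.18}
    - {"delta_pos": [0, -1, 0], "yaw": -0.18}
    - {"delta_pos": [0, 0, 0], "yaw": -0.18}
    - {"delta_pos": [0, 0, 0], "yaw": -0.18}
    - {"delta_pos": [0, 0, 0], "yaw": -0.18}

```text
t: 9.9
tcp_pos: [0.4227, 0.2521, 0.1196]
tool_rot: [0.83, 0.558, -0.008, -0.009]
force: [-0.4, 0.2, -1.5]
finger_gap: 0.251
```

Emit:
send_rows:
  commands:
    - {"delta_pos": [0, -1, 0], "yaw": -0.18}
    - {"delta_pos": [0, -2, 0], "yaw": -0.18}
    - {"delta_pos": [0, -3, 0], "yaw": -0.18}
    - {"delta_pos": [0, -4, 0], "yaw": -0.18}
    - {"delta_pos": [0, -5, 0], "yaw": -0.18}
    - {"delta_pos": [0, -5, 0], "yaw": -0.18}
    - {"delta_pos": [0, -5, 0], "yaw": -0.18}
    - {"delta_pos": [0, -4, 0], "yaw": -0.1}
    - {"delta_pos": [0, -2, 0], "yaw": 0}
    - {"delta_pos": [0, 0, 0], "yaw": 0}

```text
t: 11.15
tcp_pos: [0.4129, -0.0671, 0.1092]
tool_rot: [0.994, -0.111, -0.01, -0.017]
force: [-0.7, 0.9, -1.7]
finger_gap: 0.252
```

Emit:
send_rows:
  commands:
    - {"delta_pos": [3, -0.6, 0], "yaw": 0.035}
    - {"delta_pos": [4, -0.8, -1], "yaw": 0.038}
    - {"delta_pos": [4, -0.8, -2], "yaw": 0}
    - {"delta_pos": [1.3, -0.3, -3], "yaw": 0}
    - {"delta_pos": [0, 0, -3], "yaw": 0}
    - {"delta_pos": [0, 0, -1.5], "yaw": 0}
    - {"delta_pos": [0, 0, 0], "yaw": 0}

```text
t: 12.02
tcp_pos: [0.5336, -0.0828, -0.0034]
tool_rot: [0.997, -0.071, -0.017, -0.019]
force: [-0.3, 0.0, -0.5]
finger_gap: 0.251
```

Emit:
send_rows:
  commands:
    - {"delta_pos": [0, 0, -1], "yaw": 0}
    - {"delta_pos": [0, 0, -0.8], "yaw": 0}
    - {"delta_pos": [0, 0, -0.4], "yaw": 0}
    - {"delta_pos": [0, 0, 0], "yaw": 0}

```text
t: 12.52
tcp_pos: [0.5346, -0.0828, -0.0246]
tool_rot: [0.997, -0.071, -0.015, -0.019]
force: [-0.1, 0.1, -2.0]
finger_gap: 0.254
```

Emit:
send_rows:
  commands:
    - {"delta_pos": [0, 0, -0.25], "yaw": 0}
    - {"delta_pos": [0, 0, -0.25], "yaw": 0}
    - {"delta_pos": [0, 0, 0], "yaw": 0}

```text
t: 12.9
tcp_pos: [0.5351, -0.0832, -0.0292]
tool_rot: [0.997, -0.071, -0.015, -0.018]
force: [0.7, 1.2, -1.2]
finger_gap: 0.255
```

Emit:
send_rows:
  commands:
    - {"delta_pos": [0, 0, -0.25], "yaw": 0}
    - {"delta_pos": [0, 0, 0], "yaw": 0}

```text
t: 13.15
tcp_pos: [0.5352, -0.0832, -0.0318]
tool_rot: [0.997, -0.071, -0.014, -0.018]
force: [0.5, 0.6, -1.5]
finger_gap: 0.252
```

Emit:
send_rows:
  commands:
    - {"delta_pos": [0, 0, -0.25], "yaw": 0}
    - {"delta_pos": [0, 0, 0], "yaw": 0}

```text
t: 13.4
tcp_pos: [0.5352, -0.0832, -0.0345]
tool_rot: [0.997, -0.071, -0.014, -0.018]
force: [-0.3, -0.7, -1.8]
finger_gap: 0.256
```

Emit:
send_rows:
  commands:
    - {"delta_pos": [0, 0, -0.2], "yaw": 0}
    - {"delta_pos": [0, 0, 0], "yaw": 0}

```text
t: 13.65
tcp_pos: [0.5355, -0.0833, -0.0346]
tool_rot: [0.997, -0.071, -0.014, -0.018]
force: [-0.0, 0.3, -0.9]
finger_gap: 0.259
```

Emit:
send_rows:
  commands:
    - {"delta_pos": [0, 0, -0.2], "yaw": 0}
    - {"delta_pos": [0, 0, 0], "yaw": 0}

```text
t: 13.9
tcp_pos: [0.5358, -0.0835, -0.0347]
tool_rot: [0.997, -0.071, -0.013, -0.018]
force: [0.4, -0.7, -1.5]
finger_gap: 0.251
```

Emit:
send_rows:
  commands:
    - {"delta_pos": [0, 0, 0], "yaw": 0}
    - {"delta_pos": [0, 0, 0], "yaw": 0}
    - {"delta_pos": [0, 0, 0.5], "yaw": 0}
    - {"delta_pos": [0, 0, 2], "yaw": 0}
    - {"delta_pos": [0, 0, 3], "yaw": 0}
    - {"delta_pos": [0, 0, 3], "yaw": 0}
    - {"delta_pos": [-3, 0.4, 2], "yaw": 0}
    - {"delta_pos": [-4, 0.5, 0], "yaw": 0}
    - {"delta_pos": [-3, 0.5, 0], "yaw": 0}
    - {"delta_pos": [0, 0, 0], "yaw": 0}
  grip: -0.1

```text
t: 15.15
tcp_pos: [0.4339, -0.0693, 0.0738]
tool_rot: [0.997, -0.071, -0.013, -0.018]
force: [-0.3, 0.8, 0.2]
finger_gap: 0.548
```

```bash
cat > look.py <<'E'
from meas import *
import sys
s=manip.sense();p=s["tcp_pos"];q=s["tool_rot"];print(p.round(4),"psi",np.degrees(2*np.arctan2(q[1],q[0])).round(2),s["finger_gap"].round(3),s["force"].round(1),s["q"].round(2))
for n in("scene","top"): cv2.imwrite(f"pics/{n}_{sys.argv[1]}.png",manip.snapshot(n))
E
python3 - a <<'E'
exec(open("look.py").read())
for n,roi in(("scene",(280,130,400,260)),("top",(270,185,345,265))):
    im=cv2.imread(f"pics/{n}_a.png")
    for nm,lo,hi in(("y",(20,130,70),(35,255,255)),("w",(0,0,150),(179,60,255))):
        for o in comps(n,im,lo,hi,roi,40): print(n,nm,np.round(o[:3],1),o[3],o[4],ray(n,*o[:2],.008).round(4))
E
```

```text
Traceback (most recent call last):
AttributeError: 'float' object has no attribute 'round'
```

```bash
sed -i 's/s\["finger_gap"\].round(3)/round(s["finger_gap"],3)/' look.py
python3 - a <<'E'
exec(open("look.py").read())
for n,roi in(("scene",(280,130,400,260)),("top",(270,185,345,265))):
    im=cv2.imread(f"pics/{n}_a.png")
    for nm,lo,hi in(("y",(20,130,70),(35,255,255)),("w",(0,0,150),(179,60,255))):
        for o in comps(n,im,lo,hi,roi,25): print(n,nm,np.round(o[:3],1),o[3],o[4],ray(n,*o[:2],.008).round(4))
a=[cv2.resize(cv2.imread(f"pics/{n}_a.png")[y:y+100,x:x+80],None,fx=5,fy=5.,interpolation=cv2.INTER_CUBIC) for n,x,y in(("scene",300,120),("top",275,160))]
cv2.imwrite("pics/a.png",np.hstack(a))
E
```

```text
[ 0.4339 -0.0693  0.0738] psi -8.12 0.548 [-0.3  0.8  0.2] [-0.43  0.51  1.98  0.04  0.69  1.25]
scene y [340.  206.1 251. ] [10.3 28.3] 37.4 [ 0.4609 -0.0737  0.008 ]
scene y [290.3 210.1 510.5] [18.4 35.8] 31.0 [ 0.5386 -0.2051  0.008 ]
scene y [287.6 144.1 451.5] [34. 20.] 90.0 [ 0.305  -0.3412  0.008 ]
scene w [365.3 246.5 496. ] [19.5 33.2] 34.5 [0.5567 0.049  0.008 ]
scene w [349.1 239.3 150. ] [13.  38.3] 56.7 [ 0.5548 -0.0023  0.008 ]
scene w [326.6 224.  100. ] [ 7.6 15.6] 36.9 [ 0.5362 -0.0836  0.008 ]
top w [314.8 205.3  61.5] [ 5.9 13.2] 9.5 [ 0.5372 -0.0854  0.008 ]
top w [278.9 200.5 338.5] [20. 23.] 0.0 [0.5502 0.0276 0.008 ]
```

View pics/a.png

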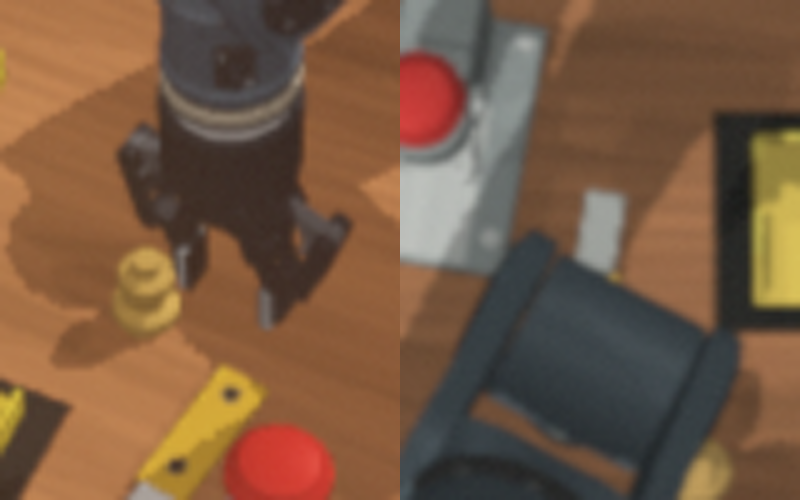

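The bracket lies flat at about −8°. Tongue: (0.5365, −0.0845); painted body centre: (0.461, −0.0737), so the tail is at about (0.434, −0.070), right under the gripper. The fitting is clear. Going down on the tail.

Emit:
send_rows:
  commands:
    - {"delta_pos": [0, 0, -3], "yaw": 0}
    - {"delta_pos": [0, 0, -3], "yaw": 0}
    - {"delta_pos": [0, 0, -2.5], "yaw": 0}
    - {"delta_pos": [0, 0, -1.3], "yaw": 0}
    - {"delta_pos": [0, 0, -0.6], "yaw": 0}
    - {"delta_pos": [0, 0, 0], "yaw": 0}

```text
t: 16.0
tcp_pos: [0.4514, -0.076, -0.0333]
tool_rot: [0.997, -0.07, -0.001, -0.013]
force: [0.6, -0.2, -0.2]
finger_gap: 0.547
```

Emit:
send_rows:
  commands:
    - {"delta_pos": [0, 0, -0.2], "yaw": 0}
    - {"delta_pos": [0, 0, -0.2], "yaw": 0}
    - {"delta_pos": [0, 0, 0], "yaw": 0}

```text
t: 16.38
tcp_pos: [0.4527, -0.0765, -0.036]
tool_rot: [0.997, -0.07, 0.0, -0.013]
force: [1.0, 0.6, -0.4]
finger_gap: 0.553
```

Emit:
send_rows:
  commands:
    - {"delta_pos": [-1.2, 0.3, 0], "yaw": 0}
    - {"delta_pos": [-0.5, 0.1, 0], "yaw": 0}
    - {"delta_pos": [0, 0, 0], "yaw": 0}

```text
t: 16.75
tcp_pos: [0.4337, -0.0719, -0.0355]
tool_rot: [0.997, -0.07, 0.0, -0.013]
force: [-1.0, -0.1, 0.6]
finger_gap: 0.549
```

```bash
python3 - <<'E'
from h import *
s=manip.sense();print(s["tcp_pos"],s["q"].round(3),s["tool_rot"].round(3),s["force"])
E
```

```text
[ 0.43373449 -0.0718914  -0.03546577] [-0.438  0.751  2.046  0.069  0.356  1.208] [ 0.997 -0.07   0.    -0.013] [-1.02591022 -0.07415057  0.62260577]
```

Emit:
send_rows:
  commands:
    - {"delta_pos": [0, 0, 0], "yaw": 0}
    - {"delta_pos": [0, 0, 0], "yaw": 0}
    - {"delta_pos": [0, 0, 0], "yaw": 0}
    - {"delta_pos": [0, 0, 0], "yaw": 0}
  grip: 1
  force: 80

```text
t: 17.25
tcp_pos: [0.4338, -0.0719, -0.0348]
tool_rot: [0.997, -0.07, 0.0, -0.013]
force: [-0.7, -0.1, 2.6]
finger_gap: 0.366
```

Emit:
send_rows:
  commands:
    - {"delta_pos": [0, 0, 1], "yaw": 0}
    - {"delta_pos": [0, 0, 2], "yaw": 0}
    - {"delta_pos": [0, 0, 2], "yaw": 0}
    - {"delta_pos": [0, 0, 1], "yaw": 0}
    - {"delta_pos": [0, 0, 0], "yaw": 0}

```text
t: 17.88
tcp_pos: [0.4339, -0.072, 0.0276]
tool_rot: [0.997, -0.07, 0.0, -0.013]
force: [0.7, 0.6, -1.1]
finger_gap: 0.363
```

```bash
cat > bar.py <<'E'
exec(open("look.py").read())
from scipy.optimize import least_squares
def tri(ps,pt):
    return least_squares(lambda X:np.r_[np.subtract(proj("scene",X),ps),np.subtract(proj("top",X),pt)],[.5,0,.05])
E
python3 - b <<'E'
exec(open("bar.py").read())
h=s["tcp_pos"][2]+.039+.004;print("top face z",h)
for n,roi in(("scene",(300,140,420,260)),("top",(270,185,345,265))):
    im=cv2.imread(f"pics/{n}_b.png")
    for nm,lo,hi in(("y",(20,130,70),(35,255,255)),("w",(0,0,150),(179,60,255))):
        for o in comps(n,im,lo,hi,roi,25): print(n,nm,np.round(o[:3],1),o[3],o[4],ray(n,*o[:2],h).round(4))
E
```

```text
[ 0.4339 -0.072   0.0276] psi -8.03 0.363 [ 0.7  0.6 -1.1] [-0.44  0.61  2.03  0.05  0.52  1.23]
top face z 0.07055956591355642
scene y [301.8 202.2  34. ] [ 4. 12.] 0.0 [ 0.534  -0.1639  0.0706]
scene y [338.6 195.5 226.5] [10.6 29. ] 36.9 [ 0.4669 -0.0769  0.0706]
scene w [365.3 246.5 498. ] [19.7 33.3] 35.0 [0.589  0.057  0.0706]
scene w [348.9 239.4 153. ] [13.  38.3] 56.7 [0.5879 0.0085 0.0706]
scene w [326.3 212.9 109.5] [ 8. 16.] 36.9 [ 0.537  -0.0839  0.0706]
top y [313.9 215.8  34.5] [9.5 6.2] 8.1 [ 0.5003 -0.0829  0.0706]
top w [314.9 204.6  67. ] [14.  6.] 90.0 [ 0.5342 -0.0853  0.0706]
top w [278.9 200.4 334.5] [22. 20.] 90.0 [0.5444 0.0234 0.0706]
```

Regripped by the painted end (gap 0.36). Moving in front of the press.

Emit:
send_rows:
  commands:
    - {"delta_pos": [-1.5, 1, 0], "yaw": -0.017}
    - {"delta_pos": [-0.8, 2.5, 0], "yaw": 0}
    - {"delta_pos": [0, 3, 0], "yaw": 0}
    - {"delta_pos": [0, 3, 0], "yaw": 0}
    - {"delta_pos": [0, 2, 0], "yaw": 0}
    - {"delta_pos": [0, 0, 0], "yaw": 0}

```text
t: 18.73
tcp_pos: [0.4076, 0.0458, 0.0229]
tool_rot: [0.997, -0.08, -0.004, -0.014]
force: [0.3, -0.3, -0.7]
finger_gap: 0.363
```

```bash
python3 - c <<'E'
exec(open("bar.py").read())
print(q)
h=s["tcp_pos"][2]+.043
for n,roi in(("scene",(340,120,440,240)),("top",(255,185,320,265))):
    im=cv2.imread(f"pics/{n}_c.png")
    for nm,lo,hi in(("y",(20,130,70),(35,255,255)),("w",(0,0,165),(179,40,255))):
        for o in comps(n,im,lo,hi,roi,25): print(n,nm,np.round(o[:3],1),o[3],o[4],ray(n,*o[:2],h).round(4))
E
```

```text
[0.4076 0.0458 0.0229] psi -9.2 0.363 [ 0.3 -0.3 -0.7] [-0.18  0.6   2.1   0.06  0.45  1.49]
[ 0.9966777  -0.08019307 -0.00426645 -0.01358045]
scene y [378.8 204.5 219. ] [10.5 28.3] 33.7 [0.4432 0.0402 0.0659]
scene w [367.9 236.3  54.5] [ 7. 13.] 90.0 [0.5543 0.0509 0.0659]
scene w [368.3 221.4  56.5] [ 6.3 14.8] 26.6 [0.5093 0.0341 0.0659]
top y [274.4 226.2  82. ] [ 9.8 10.2] 11.3 [0.4669 0.035  0.0659]
top w [273.8 200.4 125.5] [ 9.  19.4] 11.3 [0.5447 0.0391 0.0659]
```

Emit:
send_rows:
  commands:
    - {"delta_pos": [0, -0.1, -1.2], "yaw": 0}
    - {"delta_pos": [0, 0, -1.2], "yaw": 0}
    - {"delta_pos": [0, 0, -0.8], "yaw": 0}
    - {"delta_pos": [0, 0, 0], "yaw": 0}

```text
t: 19.32
tcp_pos: [0.4086, 0.0415, -0.0121]
tool_rot: [0.996, -0.083, -0.004, -0.013]
force: [-0.8, -0.0, -1.3]
finger_gap: 0.366
```

Emit:
send_rows:
  commands:
    - {"delta_pos": [0.2, 0.25, 0.1], "yaw": 0.008}
    - {"delta_pos": [0.8, -0.1, 0], "yaw": 0}
    - {"delta_pos": [0.8, -0.1, 0], "yaw": 0}
    - {"delta_pos": [0, 0, 0], "yaw": 0}

```text
t: 19.82
tcp_pos: [0.4292, 0.0418, -0.0105]
tool_rot: [0.997, -0.079, -0.003, -0.013]
force: [-0.4, -0.3, -0.5]
finger_gap: 0.363
```

Emit:
send_rows:
  commands:
    - {"delta_pos": [1, -0.15, 0], "yaw": 0}
    - {"delta_pos": [1, -0.15, 0], "yaw": 0}
    - {"delta_pos": [0, 0, 0], "yaw": 0}

```text
t: 20.2
tcp_pos: [0.4512, 0.0385, -0.0102]
tool_rot: [0.997, -0.079, -0.002, -0.013]
force: [0.4, -0.2, -0.0]
finger_gap: 0.362
```

```bash
python3 - d <<'E'
exec(open("bar.py").read())
from scipy.spatial.transform import Rotation as R
im=cv2.imread("pics/scene_d.png");it=cv2.imread("pics/top_d.png")
print(R.from_quat(q).as_matrix()[:,2])
a=cv2.resize(it[165:245,245:305],None,fx=6.5,fy=6.5,interpolation=cv2.INTER_CUBIC);b=cv2.resize(im[180:260,330:390],None,fx=6.5,fy=6.5,interpolation=cv2.INTER_CUBIC)
cv2.imwrite("pics/d.png",np.hstack([b,a]))
# edges of painted body in top, row by row, at face height
h=s["tcp_pos"][2]+.043;hsv=cv2.cvtColor(it,cv2.COLOR_BGR2HSV);m=cv2.inRange(hsv,(18,90,50),(36,255,255))
for r in range(205,232,3):
    x=np.nonzero(m[r,255:310])[0]+255
    if len(x)>3: A,B=ray("top",x[0]-.5,r,h),ray("top",x[-1]+.5,r,h);C=(A+B)/2;print(r,x[0],x[-1],C[:2].round(4),"axis y",round(.0331-(C[0]-.4852)*.1495,4),"w",(A-B)[1].round(4))
E
```

```text
[ 0.4512  0.0385 -0.0102] psi -9.04 0.362 [ 0.4 -0.2 -0. ] [-0.18  0.7   2.01  0.06  0.44  1.49]
[-0.00235557  0.02664055 -0.9996423 ]
208 274 282 [0.5245 0.028 ] axis y 0.0272 w 0.0277
211 273 283 [0.5152 0.0277] axis y 0.0286 w 0.0338
214 273 283 [0.506  0.0275] axis y 0.03 w 0.0338
```

Body centreline is within about 1 mm of the nest axis. Continuing in.

Emit:
send_rows:
  commands:
    - {"delta_pos": [1, -0.15, 0], "yaw": 0}
    - {"delta_pos": [0.8, -0.1, 0], "yaw": 0}
    - {"delta_pos": [0.6, -0.1, 0], "yaw": 0}
    - {"delta_pos": [0, 0, 0], "yaw": 0}

```text
t: 20.8
tcp_pos: [0.4747, 0.0351, -0.0104]
tool_rot: [0.997, -0.079, -0.004, -0.013]
force: [-0.0, 0.9, -1.8]
finger_gap: 0.366
```

Emit:
send_rows:
  commands:
    - {"delta_pos": [0.4, -0.06, 0], "yaw": 0}
    - {"delta_pos": [0.3, -0.05, 0], "yaw": 0}
    - {"delta_pos": [0, 0, 0], "yaw": 0}

```text
t: 21.18
tcp_pos: [0.4815, 0.0341, -0.0105]
tool_rot: [0.997, -0.079, -0.004, -0.013]
force: [-0.7, -1.1, -0.8]
finger_gap: 0.362
```

Emit:
send_rows:
  commands:
    - {"delta_pos": [0.3, -0.05, 0], "yaw": 0}
    - {"delta_pos": [0.3, -0.05, 0], "yaw": 0}

```text
t: 21.42
tcp_pos: [0.4843, 0.0338, -0.0109]
tool_rot: [0.997, -0.079, -0.008, -0.014]
force: [-5.3, 0.6, -0.6]
finger_gap: 0.364
```

Contact with the stop (−5 N at x 0.484, predicted 0.485). Now lowering to the anvil, nudging home again, then releasing.

Emit:
send_rows:
  commands:
    - {"delta_pos": [0, 0, -0.25], "yaw": 0}
    - {"delta_pos": [0, 0, -0.2], "yaw": 0}
    - {"delta_pos": [0, 0, 0], "yaw": 0}

```text
t: 21.8
tcp_pos: [0.4842, 0.0338, -0.0149]
tool_rot: [0.997, -0.079, -0.008, -0.014]
force: [-2.3, 0.3, 4.0]
finger_gap: 0.365
```

Emit:
send_rows:
  commands:
    - {"delta_pos": [0.2, -0.03, -0.15], "yaw": 0}
    - {"delta_pos": [0.3, -0.04, 0], "yaw": 0}

```text
t: 22.05
tcp_pos: [0.4839, 0.034, -0.0151]
tool_rot: [0.997, -0.078, -0.012, -0.014]
force: [-7.0, -0.8, 5.1]
finger_gap: 0.367
```

Emit:
send_rows:
  commands:
    - {"delta_pos": [0, 0, 0], "yaw": 0}
    - {"delta_pos": [0, 0, 0], "yaw": 0}
    - {"delta_pos": [0, 0, 0.6], "yaw": 0}
    - {"delta_pos": [0, 0, 2], "yaw": 0}
    - {"delta_pos": [-0.5, 0, 4], "yaw": 0}
    - {"delta_pos": [-1, 0, 5], "yaw": 0}
    - {"delta_pos": [0, 0, 5], "yaw": 0}
    - {"delta_pos": [0, 0, 5], "yaw": 0}
    - {"delta_pos": [0, 0, 4], "yaw": 0}
    - {"delta_pos": [0, 0, 0], "yaw": 0}
  grip: -0.1

```text
t: 23.3
tcp_pos: [0.4755, 0.0323, 0.252]
tool_rot: [0.997, -0.079, -0.003, -0.013]
force: [0.2, -0.4, -0.3]
finger_gap: 0.554
```

```bash
python3 - e <<'E'
exec(open("bar.py").read())
it=cv2.imread("pics/top_e.png");im=cv2.imread("pics/scene_e.png")
for n,roi in(("scene",(330,170,440,250)),("top",(255,185,310,245))):
    I=cv2.imread(f"pics/{n}_e.png")
    for o in comps(n,I,(18,100,60),(36,255,255),roi,25): print(n,np.round(o[:3],1),o[3],o[4],ray(n,*o[:2],.028).round(4))
c=np.array([.6118,.0142])-.100*np.array([.989,-.148]);print("expected body centre",c)
E
```

```text
[0.4755 0.0323 0.252 ] psi -9.01 0.554 [ 0.2 -0.4 -0.3] [-0.19  0.26  1.72  0.03  1.18  1.53]
scene [368.7 226.4 203.5] [11.2 30. ] 26.6 [0.5021 0.0358 0.028 ]
scene [332.1 178.   59. ] [16.  5.] 90.0 [ 0.3869 -0.1349  0.028 ]
expected body centre [0.5129 0.029 ]
```

Moving over the palm head, gripper shut.

Emit:
send_rows:
  commands:
    - {"delta_pos": [3, -0.4, 0], "yaw": 0}
    - {"delta_pos": [4, -0.5, 0], "yaw": 0}
    - {"delta_pos": [3.5, -0.4, 0], "yaw": 0}
    - {"delta_pos": [1, -0.15, 0], "yaw": 0}
    - {"delta_pos": [0, 0, 0], "yaw": 0}
  grip: 1

```text
t: 24.02
tcp_pos: [0.5831, 0.019, 0.2384]
tool_rot: [0.997, -0.079, -0.018, -0.014]
force: [-0.8, 0.0, -0.3]
finger_gap: 0.003
```

Emit:
send_rows:
  commands:
    - {"delta_pos": [0.6, -0.1, -0.8], "yaw": 0}
    - {"delta_pos": [0, 0, -1], "yaw": 0}
    - {"delta_pos": [0, 0, -0.8], "yaw": 0}
    - {"delta_pos": [0, 0, 0], "yaw": 0}

```text
t: 24.52
tcp_pos: [0.585, 0.0189, 0.2093]
tool_rot: [0.997, -0.079, -0.021, -0.015]
force: [0.4, 0.1, 0.6]
finger_gap: 0.001
```

Emit:
send_rows:
  commands:
    - {"delta_pos": [0, 0, -0.5], "yaw": 0}
    - {"delta_pos": [0, 0, -0.5], "yaw": 0}
    - {"delta_pos": [0, 0, 0], "yaw": 0}

```text
t: 24.9
tcp_pos: [0.5851, 0.0189, 0.1992]
tool_rot: [0.997, -0.079, -0.02, -0.015]
force: [0.2, 0.3, -0.5]
finger_gap: 0.004
```

Emit:
send_rows:
  commands:
    - {"delta_pos": [0.4, -0.1, 0], "yaw": 0}
    - {"delta_pos": [0, 0, -0.4], "yaw": 0}
    - {"delta_pos": [0, 0, -0.3], "yaw": 0}
    - {"delta_pos": [0, 0, 0], "yaw": 0}

```text
t: 25.4
tcp_pos: [0.5899, 0.0177, 0.1921]
tool_rot: [0.997, -0.079, -0.02, -0.015]
force: [-0.3, 0.0, 0.3]
finger_gap: -0.002
```

Emit:
send_rows:
  commands:
    - {"delta_pos": [0, 0, -0.4], "yaw": 0}
    - {"delta_pos": [0, 0, -0.4], "yaw": 0}

```text
t: 25.65
tcp_pos: [0.5901, 0.0177, 0.1847]
tool_rot: [0.997, -0.079, -0.019, -0.015]
force: [-2.8, 0.0, 6.5]
finger_gap: -0.004
```

Palm contact at about z 0.187 (6.5 N). Pressing on.

Emit:
send_rows:
  commands:
    - {"delta_pos": [0, 0, -0.5], "yaw": 0}
    - {"delta_pos": [0, 0, -0.5], "yaw": 0}
    - {"delta_pos": [0, 0, -0.4], "yaw": 0}

```text
t: 26.02
tcp_pos: [0.5902, 0.0177, 0.1755]
tool_rot: [0.997, -0.078, -0.018, -0.014]
force: [-4.1, -0.0, 12.2]
finger_gap: 0.001
```

Emit:
send_rows:
  commands:
    - {"delta_pos": [0, 0, -0.4], "yaw": 0}
    - {"delta_pos": [0, 0, -0.4], "yaw": 0}

```text
t: 26.28
tcp_pos: [0.5903, 0.0177, 0.1722]
tool_rot: [0.997, -0.078, -0.017, -0.014]
force: [-3.7, 0.3, 13.8]
finger_gap: 0.004
```

Emit:
send_rows:
  commands:
    - {"delta_pos": [0, 0, -0.7], "yaw": 0}
    - {"delta_pos": [0, 0, -0.7], "yaw": 0}

```text
t: 26.52
tcp_pos: [0.5905, 0.0176, 0.166]
tool_rot: [0.997, -0.077, -0.016, -0.013]
force: [-11.6, 1.0, 41.4]
finger_gap: 0.002
```

Emit:
send_rows:
  commands:
    - {"delta_pos": [0, 0, -0.9], "yaw": 0}
    - {"delta_pos": [0, 0, -0.9], "yaw": 0}

```text
t: 26.78
tcp_pos: [0.5907, 0.0175, 0.1659]
tool_rot: [0.997, -0.076, -0.013, -0.013]
force: [-15.4, 1.3, 46.1]
finger_gap: 0.005
```

At the stop (z 0.166, force 46 N against a 16 N spring). Holding, then letting it come back up slowly.

Emit:
send_rows:
  commands:
    - {"delta_pos": [0, 0, -0.5], "yaw": 0}
    - {"delta_pos": [0, 0, -0.5], "yaw": 0}
    - {"delta_pos": [0, 0, -0.5], "yaw": 0}
    - {"delta_pos": [0, 0, -0.5], "yaw": 0}
    - {"delta_pos": [0, 0, -0.5], "yaw": 0}
    - {"delta_pos": [0, 0, -0.5], "yaw": 0}
    - {"delta_pos": [0, 0, -0.5], "yaw": 0}
    - {"delta_pos": [0, 0, -0.5], "yaw": 0}

```text
t: 27.78
tcp_pos: [0.5913, 0.0173, 0.1661]
tool_rot: [0.997, -0.074, -0.002, -0.01]
force: [-7.9, 0.8, 25.8]
finger_gap: -0.0
```

Emit:
send_rows:
  commands:
    - {"delta_pos": [0, 0, 0.5], "yaw": 0}
    - {"delta_pos": [0, 0, 0.5], "yaw": 0}
    - {"delta_pos": [0, 0, 0.8], "yaw": 0}
    - {"delta_pos": [0, 0, 1], "yaw": 0}
    - {"delta_pos": [0, 0, 1.5], "yaw": 0}
    - {"delta_pos": [0, 0, 2], "yaw": 0}
    - {"delta_pos": [0, 0, 2], "yaw": 0}
    - {"delta_pos": [0, 0, 0], "yaw": 0}

```text
t: 28.78
tcp_pos: [0.5917, 0.0172, 0.2587]
tool_rot: [0.997, -0.074, 0.0, -0.009]
force: [0.4, -0.1, -0.6]
finger_gap: 0.001
```

Emit:
send_rows:
  commands:
    - {"delta_pos": [-3, 0.4, 0], "yaw": 0}
    - {"delta_pos": [-4, 0.6, 0], "yaw": 0}
    - {"delta_pos": [-3, 0.4, 0], "yaw": 0}
    - {"delta_pos": [-1, 0.2, -2], "yaw": 0}
    - {"delta_pos": [0, 0, -4], "yaw": 0}
    - {"delta_pos": [0, 0, -5], "yaw": 0}
    - {"delta_pos": [0, 0, -5], "yaw": 0}
    - {"delta_pos": [0, 0, -3], "yaw": 0}
    - {"delta_pos": [0, 0, 0], "yaw": 0}
  grip: -0.1

```text
t: 29.9
tcp_pos: [0.4746, 0.0341, 0.0594]
tool_rot: [0.997, -0.074, -0.003, -0.01]
force: [0.0, -0.2, 0.8]
finger_gap: 0.551
```

Emit:
send_rows:
  commands:
    - {"delta_pos": [0.5, 0, -2], "yaw": 0}
    - {"delta_pos": [0, 0, -2], "yaw": 0}
    - {"delta_pos": [0, 0, -1.5], "yaw": 0}
    - {"delta_pos": [0, 0, -1.5], "yaw": 0}
    - {"delta_pos": [0, 0, 0], "yaw": 0}

```text
t: 30.52
tcp_pos: [0.4834, 0.0336, -0.0094]
tool_rot: [0.997, -0.074, 0.001, -0.009]
force: [-0.8, 0.4, 1.3]
finger_gap: 0.55
```

Emit:
send_rows:
  commands:
    - {"delta_pos": [-0.2, 0, -0.6], "yaw": 0}
    - {"delta_pos": [-0.1, 0, -0.5], "yaw": 0}
    - {"delta_pos": [0, 0, 0], "yaw": 0}

```text
t: 30.9
tcp_pos: [0.4809, 0.0335, -0.0202]
tool_rot: [0.997, -0.074, 0.002, -0.009]
force: [0.3, -1.1, -0.4]
finger_gap: 0.552
```

Emit:
send_rows:
  commands:
    - {"delta_pos": [0, 0, 0], "yaw": 0}
    - {"delta_pos": [0, 0, 0], "yaw": 0}
    - {"delta_pos": [0, 0, 0], "yaw": 0}
    - {"delta_pos": [0, 0, 0], "yaw": 0}
  grip: 1
  force: 80

```text
t: 31.4
tcp_pos: [0.4811, 0.0335, -0.0195]
tool_rot: [0.997, -0.074, 0.002, -0.009]
force: [0.5, 0.2, -0.3]
finger_gap: 0.377
```

Emit:
send_rows:
  commands:
    - {"delta_pos": [0, 0, 0.25], "yaw": 0}
    - {"delta_pos": [-1, 0.15, 0.1], "yaw": 0}
    - {"delta_pos": [-1.3, 0.2, 0], "yaw": 0}
    - {"delta_pos": [-1.3, 0.2, 0], "yaw": 0}
    - {"delta_pos": [-1.5, 0.22, 0], "yaw": 0}
    - {"delta_pos": [0, 0, 0], "yaw": 0}

```text
t: 32.15
tcp_pos: [0.4235, 0.0424, -0.016]
tool_rot: [0.997, -0.074, -0.0, -0.009]
force: [-0.4, 0.0, -1.2]
finger_gap: 0.369
```

Out of the rails. Backing off and lifting, and cross-checking the tray position with both cameras meanwhile.

Emit:
send_rows:
  commands:
    - {"delta_pos": [-1.2, 0.2, 0.3], "yaw": 0}
    - {"delta_pos": [-0.4, 0, 1.5], "yaw": 0}
    - {"delta_pos": [0, 0, 2.5], "yaw": 0}
    - {"delta_pos": [0, 0, 2.5], "yaw": 0}
    - {"delta_pos": [0, 0, 0], "yaw": 0}

```text
t: 32.78
tcp_pos: [0.405, 0.0448, 0.0537]
tool_rot: [0.997, -0.074, -0.001, -0.01]
force: [0.1, 0.2, -1.3]
finger_gap: 0.37
```

```bash
python3 - f <<'E'
exec(open("bar.py").read())
print(q)
P={}
for n,roi in(("top",(335,175,366,232)),("scene",(265,180,318,240))):
    I=cv2.imread(f"pics/{n}0.png");x0,y0,x1,y1=roi;h=cv2.cvtColor(I,cv2.COLOR_BGR2HSV)[y0:y1,x0:x1]
    m=cv2.inRange(h,(20,110,40),(35,255,255));cs,_=cv2.findContours(m,0,1);c=max(cs,key=cv2.contourArea)+[x0,y0]
    r=cv2.minAreaRect(c);b=cv2.boxPoints(r);print(n,np.round(r[0],1),np.round(r[1],1),r[2])
    print([ray(n,*a,.024)[:2].round(4).tolist() for a in b],ray(n,*r[0],.02)[:2].round(4))
# project hypothesised tray outline top into scene
for g in("g","b"):
    lo,hi=((50,80,30),(90,255,255)) if g=="g" else ((100,100,40),(125,255,255))
    h=cv2.cvtColor(cv2.imread("pics/top0.png"),cv2.COLOR_BGR2HSV);m=cv2.inRange(h,lo,hi)
    A=[]
    for r in range(224,236):
        x=np.nonzero(m[r,360:415])[0]+360
        if len(x): A.append(ray("top",(x[0]+x[-1])/2,r,.018)[:2])
    A=np.array(A);k=np.polyfit(A[:,0],A[:,1],1);print(g,"line yaw",np.degrees(np.arctan(k[0])),"y@x=.5",np.polyval(k,.5),len(A))
E
```

```text
[0.405  0.0448 0.0537] psi -8.47 0.37 [ 0.1  0.2 -1.3] [-0.18  0.53  2.09  0.04  0.53  1.5 ]
[ 9.97221433e-01 -7.38779009e-02 -7.22896595e-04 -9.53661217e-03]
top [353.5 203.5] [35. 17.] 90.0
[[0.5983, -0.1781], [0.5994, -0.2311], [0.4902, -0.2323], [0.4891, -0.1797]] [ 0.5444 -0.2056]
scene [289.1 210.3] [18.5 36.1] 29.744882583618164
[[0.6049, -0.2287], [0.4821, -0.2349], [0.4917, -0.1741], [0.6121, -0.171]] [ 0.5472 -0.2034]
g line yaw 0.48094416872690404 y@x=.5 -0.2733733624401545 12
b line yaw 1.344768869758976 y@x=.5 -0.3381093957848877 12
```

Both cameras, plus the neighbouring brackets at 66 mm pitch, agree on a tray centre of about (0.5445, −0.2065) with yaw about 0.9°. Carrying the bracket over.

Emit:
send_rows:
  commands:
    - {"delta_pos": [0, -2, 0.5], "yaw": 0}
    - {"delta_pos": [0, -3.5, 0.5], "yaw": 0}
    - {"delta_pos": [0.3, -4, 0], "yaw": 0.03}
    - {"delta_pos": [0.6, -4, 0], "yaw": 0.04}
    - {"delta_pos": [0.6, -4, 0], "yaw": 0.04}
    - {"delta_pos": [0.8, -4, 0], "yaw": 0.04}
    - {"delta_pos": [0.8, -3, 0], "yaw": 0.012}
    - {"delta_pos": [0, -0.8, 0], "yaw": 0}
    - {"delta_pos": [0, 0, 0], "yaw": 0}

```text
t: 34.0
tcp_pos: [0.4278, -0.2119, 0.0518]
tool_rot: [1.0, 0.01, -0.012, -0.014]
force: [-0.4, -0.1, -1.6]
finger_gap: 0.369
```

```bash
cat > tr.py <<'E'
exec(open("bar.py").read())
print(q.round(4))
h=s["tcp_pos"][2]+.0475
for n,roi in(("scene",(240,120,345,240)),("top",(335,150,375,250))):
    I=cv2.imread(f"pics/{n}_{sys.argv[1]}.png")
    for nm,lo,hi in(("w",(0,0,130),(179,50,255)),("y",(20,110,60),(35,255,255))):
        for o in comps(n,I,lo,hi,roi,25): print(n,nm,np.round(o[:3],1),o[3],o[4],ray(n,*o[:2],h).round(4))
E
python3 tr.py h
```

```text
[ 0.4278 -0.2119  0.0518] psi 1.16 0.369 [-0.4 -0.1 -1.6] [-0.7   0.59  1.89  0.01  0.7   0.85]
[ 0.9998  0.0101 -0.0124 -0.0143]
scene w [267.2 206.7  98.5] [ 7.5 16.1] 32.5 [ 0.6049 -0.2341  0.0993]
scene w [248.1 199.9  93. ] [ 7.5 15.5] 33.7 [ 0.6082 -0.2946  0.0993]
scene w [287.  192.6 114.5] [ 9.  16.2] 29.1 [ 0.5391 -0.2071  0.0993]
scene y [288.9 211.7 549.5] [20.  36.3] 29.1 [ 0.5937 -0.1714  0.0993]
scene y [297.5 174.3 217.5] [10.9 29.3] 29.7 [ 0.4676 -0.2108  0.0993]
scene y [278.5 150.6 332.5] [21.1 35.6] 29.1 [ 0.4105 -0.307   0.0993]
top w [356.8 204.  109. ] [15.  8.] 90.0 [ 0.5362 -0.2088  0.0993]
top w [372.4 197.8  35. ] [15.  3.] 90.0 [ 0.5554 -0.2548  0.0993]
top y [351.  200.4 349. ] [36. 17.] 90.0 [ 0.5463 -0.1915  0.0993]
```

Emit:
send_rows:
  commands:
    - {"delta_pos": [1.2, 0.2, 0], "yaw": -0.011}
    - {"delta_pos": [1.2, 0.15, 0], "yaw": 0}
    - {"delta_pos": [0.6, 0.05, 0], "yaw": 0}
    - {"delta_pos": [0, 0, -1.5], "yaw": 0}
    - {"delta_pos": [0, 0, -1.2], "yaw": 0}
    - {"delta_pos": [0, 0, 0], "yaw": 0}

```text
t: 34.85
tcp_pos: [0.4593, -0.2029, 0.023]
tool_rot: [1.0, 0.007, -0.013, -0.015]
force: [-0.5, 0.0, -1.7]
finger_gap: 0.37
```

```bash
python3 tr.py i
```

```text
[ 0.4593 -0.2029  0.023 ] psi 0.81 0.37 [-0.5  0.  -1.7] [-0.64  0.66  1.84  0.01  0.68  0.9 ]
[ 0.9998  0.0071 -0.0132 -0.0152]
scene w [285.2 207.4 109.5] [ 8.5 15.7] 26.6 [ 0.5704 -0.1988  0.0705]
scene w [267.3 206.9  98.5] [ 7.7 15.8] 31.0 [ 0.5907 -0.2464  0.0705]
scene w [248.1 199.7 100.5] [ 7.5 16.4] 33.7 [ 0.5927 -0.3098  0.0705]
scene y [292.2 204.6 593.5] [20.4 55.6] 29.1 [ 0.553  -0.1852  0.0705]
scene y [276.1 148.9 223.5] [13.4 30.1] 20.0 [ 0.3865 -0.3326  0.0705]
top w [353.2 193.1  90.5] [16.  7.] 90.0 [ 0.5715 -0.2001  0.0705]
top y [346.8 198.5  78.5] [24.  6.] 90.0 [ 0.5548 -0.1809  0.0705]
```

Emit:
send_rows:
  commands:
    - {"delta_pos": [-0.1, -0.5, 0], "yaw": -0.005}
    - {"delta_pos": [0, 0, -0.8], "yaw": 0}
    - {"delta_pos": [0, 0, -0.7], "yaw": 0}
    - {"delta_pos": [0, 0, 0], "yaw": 0}

```text
t: 35.45
tcp_pos: [0.4588, -0.2095, 0.0084]
tool_rot: [1.0, 0.004, -0.012, -0.014]
force: [0.6, -0.2, -1.4]
finger_gap: 0.371
```

```bash
python3 tr.py j; python3 - <<'E'
import cv2,numpy as np
a=[cv2.resize(cv2.imread(f"pics/{n}_j.png")[y:y+80,x:x+60],None,fx=6.5,fy=6.5,interpolation=cv2.INTER_CUBIC) for n,x,y in(("scene",260,170),("top",325,170))]
cv2.imwrite("pics/j.png",np.hstack(a))
E
```

```text
[ 0.4588 -0.2095  0.0084] psi 0.43 0.371 [ 0.6 -0.2 -1.4] [-0.66  0.69  1.85  0.01  0.64  0.9 ]
[ 0.9998  0.0038 -0.012  -0.0143]
scene w [283.6 209.1 103.5] [ 8.  15.2] 26.6 [ 0.5696 -0.206   0.0559]
scene w [267.4 206.7 101. ] [ 7.5 16.8] 31.0 [ 0.5824 -0.2529  0.0559]
scene w [248.2 199.7  99. ] [ 7.5 15.8] 33.7 [ 0.585  -0.3171  0.0559]
scene y [291.9 204.8 591. ] [21.  53.2] 26.6 [ 0.5461 -0.1913  0.0559]
scene y [275.4 149.5 189. ] [12.3 27.1] 29.1 [ 0.379  -0.3414  0.0559]
top w [355.3 194.4  88. ] [15.  7.] 90.0 [ 0.5692 -0.2076  0.0559]
top y [347.8 199.  140.5] [ 8. 28.] 0.0 [ 0.5546 -0.185   0.0559]
```

Within about 1.5 mm of the seat. Lowering.

Emit:
send_rows:
  commands:
    - {"delta_pos": [-0.1, 0.1, 0], "yaw": 0.003}
    - {"delta_pos": [0, 0, -0.8], "yaw": 0}
    - {"delta_pos": [0, 0, -0.6], "yaw": 0}
    - {"delta_pos": [0, 0, -0.4], "yaw": 0}
    - {"delta_pos": [0, 0, 0], "yaw": 0}

```text
t: 36.17
tcp_pos: [0.4582, -0.2084, -0.0104]
tool_rot: [1.0, 0.006, -0.012, -0.014]
force: [-0.2, 0.1, -0.9]
finger_gap: 0.373
```

Emit:
send_rows:
  commands:
    - {"delta_pos": [0, 0, -0.4], "yaw": 0}
    - {"delta_pos": [0, 0, -0.4], "yaw": 0}
    - {"delta_pos": [0, 0, 0], "yaw": 0}

```text
t: 36.55
tcp_pos: [0.4584, -0.2085, -0.0189]
tool_rot: [1.0, 0.006, -0.011, -0.014]
force: [0.4, 1.5, -0.9]
finger_gap: 0.37
```

```bash
python3 tr.py k; python3 - <<'E'
import cv2,numpy as np
a=[cv2.resize(cv2.imread(f"pics/{n}_k.png")[y:y+80,x:x+60],None,fx=6.5,fy=6.5,interpolation=cv2.INTER_CUBIC) for n,x,y in(("scene",260,170),("top",325,170))]
cv2.imwrite("pics/k.png",np.hstack(a))
E
```

```text
[ 0.4584 -0.2085 -0.0189] psi 0.65 0.37 [ 0.4  1.5 -0.9] [-0.65  0.74  1.86  0.01  0.58  0.89]
[ 0.9998  0.0056 -0.0114 -0.0138]
scene w [285.3 214.1  92. ] [ 7.6 14.8] 26.6 [ 0.5684 -0.2037  0.0286]
scene w [267.2 206.9  96.5] [ 7.5 15.8] 32.5 [ 0.5692 -0.2654  0.0286]
scene w [248.  199.8 100. ] [ 7.8 15.8] 33.7 [ 0.5716 -0.3315  0.0286]
scene y [290.4 207.7 684. ] [18.9 49. ] 30.5 [ 0.542  -0.2007  0.0286]
scene y [276.2 150.9 236. ] [26.7 14.6] 83.7 [ 0.3634 -0.3506  0.0286]
top w [353.8 195.5  77. ] [15.  6.] 90.0 [ 0.5686 -0.2055  0.0286]
top y [351.  196.4 170.5] [28. 17.] 90.0 [ 0.5656 -0.1967  0.0286]
```

View pics/k.png

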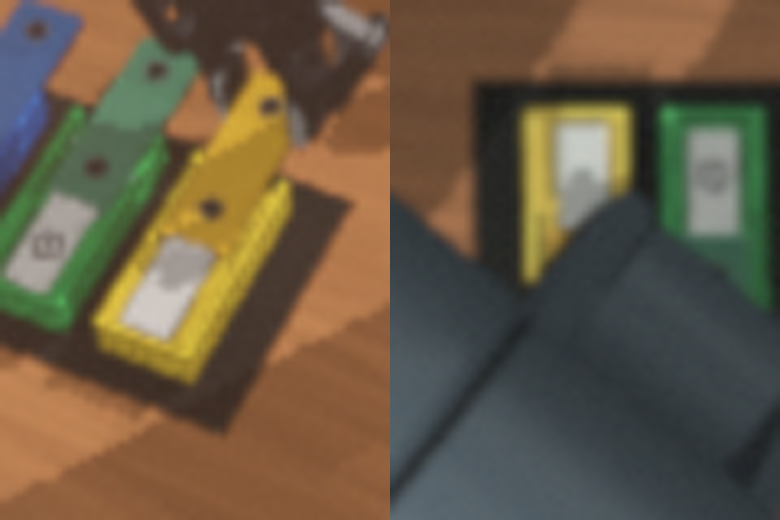

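The bracket is centred over the pocket: tongue at 555–608 within the tray 525–632 in the right crop, and its tip level with the green one's. Lowering to the floor.

Emit:
send_rows:
  commands:
    - {"delta_pos": [0, 0, -0.3], "yaw": 0}
    - {"delta_pos": [0, 0, -0.3], "yaw": 0}
    - {"delta_pos": [0, 0, 0], "yaw": 0}

```text
t: 37.02
tcp_pos: [0.4587, -0.2088, -0.0247]
tool_rot: [1.0, 0.006, -0.011, -0.013]
force: [-0.8, -0.5, -1.1]
finger_gap: 0.37
```

Emit:
send_rows:
  commands:
    - {"delta_pos": [0, 0, -0.25], "yaw": 0}
    - {"delta_pos": [0, 0, -0.25], "yaw": 0}

```text
t: 37.28
tcp_pos: [0.4586, -0.2089, -0.0286]
tool_rot: [1.0, 0.006, -0.011, -0.013]
force: [-4.2, 1.7, 20.5]
finger_gap: 0.371
```

On the floor (20 N). Releasing and rising straight up.

Emit:
send_rows:
  commands:
    - {"delta_pos": [0, 0, 0.05], "yaw": 0}
    - {"delta_pos": [0, 0, 0], "yaw": 0}
    - {"delta_pos": [0, 0, 0], "yaw": 0}
    - {"delta_pos": [0, 0, 0.5], "yaw": 0}
    - {"delta_pos": [0, 0, 1.5], "yaw": 0}
    - {"delta_pos": [0, 0, 3], "yaw": 0}
    - {"delta_pos": [0, 0, 4], "yaw": 0}
    - {"delta_pos": [0, 0, 5], "yaw": 0}
    - {"delta_pos": [0, 0, 5], "yaw": 0}
    - {"delta_pos": [0, 0, 0], "yaw": 0}
  grip: -0.1

```text
t: 38.52
tcp_pos: [0.4588, -0.2089, 0.1725]
tool_rot: [1.0, 0.006, -0.009, -0.012]
force: [0.4, -0.1, -1.0]
finger_gap: 0.553
```

Emit:
send_rows:
  commands:
    - {"delta_pos": [-1, -5, 0], "yaw": 0}
    - {"delta_pos": [-2, -5, 0], "yaw": 0}
    - {"delta_pos": [-2, -5, 0], "yaw": 0}
    - {"delta_pos": [-2, -5, 0], "yaw": 0}
    - {"delta_pos": [-2, -5, 0], "yaw": 0}
    - {"delta_pos": [0, -4, 0], "yaw": 0}
    - {"delta_pos": [0, 0, 0], "yaw": 0}

```text
t: 39.4
tcp_pos: [0.3618, -0.5024, 0.1712]
tool_rot: [1.0, 0.007, -0.01, -0.014]
force: [0.0, -0.2, 0.1]
finger_gap: 0.551
```

```bash
python3 - z <<'E'
exec(open("bar.py").read())
for n,roi in(("scene",(240,120,345,240)),("top",(335,150,410,250))):
    I=cv2.imread(f"pics/{n}_z.png")
    for nm,lo,hi in(("w",(0,0,130),(179,50,255)),("y",(20,110,60),(35,255,255)),("green",(50,80,30),(90,255,255)),("blue",(100,100,40),(125,255,255))):
        for o in comps(n,I,lo,hi,roi,25): print(n,nm,np.round(o[:3],1),o[3],round(o[4],1),ray(n,*o[:2],.018).round(4))
I=cv2.imread("pics/top_z.png");m=cv2.inRange(cv2.cvtColor(I,cv2.COLOR_BGR2HSV),(20,110,60),(35,255,255))
A=[]
for r in range(224,238):
    x=np.nonzero(m[r,335:370])[0]+335
    if len(x)>5:A.append(ray("top",(x[0]+x[-1])/2,r,.018)[:2])
A=np.array(A);print("tail rows",len(A),A.round(4)[[0,-1]].tolist())
i0=cv2.imread("pics/top0.png");d=cv2.absdiff(I,i0).max(2)
hs=lambda im:cv2.cvtColor(im,cv2.COLOR_BGR2HSV)
for nm,roi in(("rack",(150,150,230,225)),("cup",(225,230,256,256)),("fit",(325,244,345,264)),("wrench",(432,175,452,238))): x0,y0,x1,y1=roi;print(nm,(d[y0:y1,x0:x1]>60).sum())
E
```

```text
[ 0.3618 -0.5024  0.1712] psi 0.8 0.551 [ 0.  -0.2  0.1] [-1.12  0.56  1.44 -0.01  1.17  0.44]
scene w [285.5 214.6  79.5] [ 7.1 14.1] 29.7 [ 0.5643 -0.2065  0.018 ]
scene w [267.3 206.5 109. ] [ 7.8 16.9] 33.7 [ 0.5624 -0.2707  0.018 ]
scene w [248.1 199.7 100.5] [ 7.5 15.8] 33.7 [ 0.5659 -0.3368  0.018 ]
scene y [291.1 206.9 706. ] [18.4 48.7] 31.0 [ 0.5327 -0.2045  0.018 ]
scene y [283.8 145.9 669.5] [21.  40.2] 26.6 [ 0.3252 -0.3438  0.018 ]
scene green [268.8 205.8 221. ] [17.5 35.2] 33.7 [ 0.5584 -0.2678  0.018 ]
scene blue [252.  198.7 168.5] [17.  33.7] 32.0 [ 0.5575 -0.3279  0.018 ]
top w [395.5 197.  110.5] [16.  7.] 90.0 [ 0.5679 -0.337   0.018 ]
top w [374.3 197.7 115. ] [ 8. 17.] 0.0 [ 0.5642 -0.2707  0.018 ]
top w [354.  196.5  90. ] [15.  6.] 90.0 [ 0.5666 -0.2071  0.018 ]
top y [353.6 208.7 748. ] [50. 17.] 90.0 [ 0.5284 -0.2065  0.018 ]
top green [374.6 207.7 727. ] [51. 17.] 90.0 [ 0.5327 -0.2718  0.018 ]
top blue [395.5 207.1 747. ] [50.5 18.7] 87.3 [ 0.536  -0.3373  0.018 ]
tail rows 13 [[0.4807, -0.2097], [0.4436, -0.2117]]
rack 410
cup 0
fit 0
wrench 0
```

The tongue sits at (0.566, −0.207), against a target of (0.5675, −0.206), with both views consistent at floor height. One check that the palm is back up, then I hand in.

```bash
python3 - <<'E'
from meas import *
for n,roi in(("top",(255,145,310,220)),("scene",(335,195,375,235))):
    for f in("0","z"): print(n,f,[np.round(o[:3],1) for o in comps(n,cv2.imread(f"pics/{n}{'' if f=='0' else '_'}{f}.png"),(0,140,50),(8,255,255),roi,60)])
manip.sign_off()
E
```

```text
top 0 [array([277.9, 179.5, 229.5])]
top z [array([277.9, 179.5, 229.5])]
scene 0 [array([355.2, 214.1, 320.5])]
scene z [array([355.3, 214. , 326. ])]
the job is handed in; nothing more can be done
```

The yellow bracket is stamped and lying flat in the yellow tray, tongue first. I signed the job off at about 39 s of the 67 s allowed; the sign-off reports no verdict.

- **Sequence:** I took it from the rack by the tongue and put it down on the bench. I took it again by the painted end and pushed it against the press stop (contact within about 1 mm of the predicted place). I let go and pressed the palm to its stop, with about 46 N at the tool against a 16 N spring. I held it there for about 1 s and let it rise. I then laid the bracket in the tray and moved the arm clear.
- **Last checks that agreed:**
  - The tongue lies within about 1.5 mm of its seat, at floor height in both cameras.
  - The palm is back at its starting pixels.
  - The cup, fitting, wrench and both finished brackets have not moved.
- **Checks that disagreed or fell short:**
  - The first grasp closed on nothing, because the reported TCP lies about 30–35 mm below the real fingertips. I corrected for this from then on.
  - The tool picked up a tilt of up to about 3° on the way and ended at about 2°.
  - In the last tail measurement the painted end sits about 3–4 mm to one side. That reading is noisy, and up to about 3 mm is within the tray's play.
  - I checked the blue and green raw brackets in the rack only just after the lift, not at the end, and did not check the tin separately.

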